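# Press a T-nut home with the bench locking clamp

## Task

Press the T-nut fully home in the cedar planter foot with the locking clamp that is bolted to the bench: lay the foot flat on the clamp's plate under the open jaw, T-nut end first, push it gently into the locating corner until it touches both the back stop and the side fence, and let go of it. Then push the clamp's upper handle down over centre until it snaps locked, and do not lean on it once it has locked. Last, pull up the release lever so that the clamp springs fully open, and leave the foot lying in the corner and everything else on the bench undisturbed.

Things in the scene. Friction and masses are not known exactly. Their poses are not given: they have to be found in the camera images.
- clamp: Chrome locking clamp, 260 long, its lower jaw and handle bolted to the bench. Origin on the bench top below the closed pad; z up, +x from the mouth to the handles, y across. Dark base plate 5 thick, 64 wide, x -72 to 150: the foot lies on it. The jaw comes over it from +x, 15 wide, with a round pad 24 wide at x 0, y 0: open, its underside is 46 mm above the bench; at x under 25 the jaw is below 75 mm.
- corner_set (a point): Where the locating corner is nominally set (clamp x 25, y 22.5, z 5 mm, on the plate; axes as the clamp). Dark steel: a back stop, face across x, 52 wide, 17 high, for the foot's T-nut end; a side fence, face along x, 40 long, 12 high, on the +y side. It is slotted and set by hand: each face really lies up to 7 mm nearer or farther, so feel for it. Push with 3 to 10 N; over 30 N is ramming.
- foot_grip (a point): Grasp point of the cedar planter foot, a loose bar 110 long, 45 wide, 22 high, 90 g, lying flat. The point is half-way up (11 mm) on its middle line, 22 mm from the bar's centre towards the plain end. x points along the bar to the T-nut end, 77 mm away; the plain end is 33 mm the other way; z up. Grip it across the 45 mm width.
- tnut_top (a point): Top centre of the steel T-nut on the bar's middle line, 25 mm from the T-nut end (52 mm from foot_grip along x): a round flange 22 wide, 2 thick, prongs and barrel below, started in its hole; the flange's underside stands 5 to 8 mm off the wood. Home when the flange lies on the wood. With the foot home it is below the clamp's pad, within 9 mm.
- tnut (a joint): How far the T-nut has been pressed in, m: 0 to 0.003 at the start, 0.008 fully home. It takes about 30 N, which the clamp gives easily.
- clamp_grip: Grip end of the moving upper handle: flat chrome bar 80 long, 22 wide, 7 thick. Origin at its middle, 3.5 mm under its upper face; x along the handle to its free end (39 mm away), y across. Open: slopes up some 45 degrees, this point near clamp x 148, z 161 mm. Locked: nearly level, 80 mm lower. It swings down about a pin near clamp x 60, z 68 mm.
- clamp_link (a joint): Toggle link in the upper handle, rad: 0 open, 1.14 dead centre, 1.18 locked, where it stays. Pushing the handle down takes to 12 N for the T-nut, 14 to 18 N short of dead centre, then fades to 0; the handle snaps the last 3 to 4 mm by itself onto a hard stop, where force rises steeply: stop then. Over 35 N on the handle there is leaning on it. Opened, it springs back to 0.
- lever_tail (a point): Tail of the release lever: a dark bar that sticks out 30 mm past the upper handle's end and ends in a smooth round cross-bar, 20 wide (across, clamp y) and 10 thick; the point is its middle. x along the lever away from the clamp, z its upper side. It rides with the handle: clamp x 198, z 202 mm open; x 244, z 72 mm locked. Locked: pinch the cross-bar by its two ends and pull it up.
- clamp_lever (a joint): Angle of the release lever against the handle, rad: 0 at rest, grows as the tail is pulled up; its pin is 113 mm from lever_tail towards the clamp. A light spring (about 1 N) for 16 mm of lift, then 2 to 5 N trips the lock near 0.15 rad and handle and tail spring up to the open place. Ends at 0.30; springs back.
- mug: White ceramic mug, 82 wide, 92 high, with a handle; origin under its centre. Bystander.
- dish: Round steel parts dish, 112 wide, 24 high, with a few nuts stuck in it; origin under its centre. Bystander.
- screwdriver: Screwdriver 190 long with a blue plastic handle about 30 thick, lying flat; origin under its middle, x towards the tip. Bystander.
- square: Slim aluminium square lying flat, legs 150 and 97 long, 26 wide, 4 thick; origin under the middle of the long leg. Bystander.
Not all that is in view belongs to the job. There is more than one size of the part that bears foot_grip; the job needs the middle-sized.

How it is judged:
On the way, in this order (a step that is already met when the one before it is completed fails the run):
1. the foot lies flat on the plate, home in the corner (within 1.5 mm of the back stop and of the side fence, square to within 0.04 rad), let go, the clamp still open (x of foot_grip in the frame of corner between -0.0535 and -0.0505 m and y of foot_grip in the frame of corner between -0.0015 and 0.0015 m and z of foot_grip in the frame of corner between 0.008 and 0.014 m and angle between the x axis of foot_grip and the x axis of clamp, either way round below 0.04 rad and contact force between the fingers and foot below 0.1 N and value of joint clamp_link below 0.3 rad), for 0.2 s.
2. the clamp is locked over centre on the foot with the T-nut fully home (within 0.6 mm) (value of joint clamp_link above 1.16 rad and value of joint tnut above 0.0074 m and x of foot_grip in the frame of corner between -0.055 and -0.049 m and y of foot_grip in the frame of corner between -0.003 and 0.003 m and z of foot_grip in the frame of corner between 0.008 and 0.014 m and angle between the x axis of foot_grip and the x axis of clamp, either way round below 0.04 rad), for 0.3 s.
3. the release lever is pulled (more than 0.1 rad) (value of joint clamp_lever above 0.1 rad).
At the end, for the whole second after the job is handed in: The clamp stands fully open and still (link angle below 0.1 rad, lever back at rest), the T-nut is home within 0.6 mm, and the foot still lies flat on the plate in the corner (within 4 mm and 0.04 rad of home) (value of joint clamp_link below 0.1 rad and value of joint clamp_lever below 0.05 rad and value of joint tnut above 0.0074 m and x of foot_grip in the frame of corner between -0.056 and -0.048 m and y of foot_grip in the frame of corner between -0.004 and 0.004 m and z of foot_grip in the frame of corner between 0.008 and 0.014 m and angle between the x axis of foot_grip and the x axis of clamp, either way round below 0.04 rad and velocity of joint clamp_link between -0.05 and 0.05 rad/s); the robot touches nothing.
It fails at once if the foot is rammed into the locating corner with more than 30 N while the jaw is open (contact force between foot and corner above 30 N and value of joint clamp_link below 0.3 rad).
It fails at once if the handle is leaned on with more than 35 N near or at its locked stop (contact force between the fingers and clamp_grip above 35 N and value of joint clamp_link above 0.9 rad).
It fails at once if the mug, the dish, the screwdriver or the square is moved by more than 20 mm (distance of any of mug, dish, screwdriver, square from where it was at the start of the episode above 0.02 m).
It also fails if it takes over 72 s, if anything falls off the work surface, if the arm or the gripper's body presses on something with over 40 N, if the wrist force passes 120 N, or if a joint passes its speed limit or range.

## Robot

A 6-joint arm with a two-finger parallel gripper is mounted at the origin on the work surface. World frame = base frame: x ahead of the robot, y to its left, z up, the work surface at z = 0. Lengths are in m, angles in rad, forces in N, time in s.
With the tool pointing down it reaches from about 0.375 to 0.9 m from the base axis. Payload 3.1 kg.
Tool frame: the origin (TCP) lies midway between the tips of the shut fingers; the grasp point (between the pads) lies 19 mm behind it; z points along the fingers, y is the direction in which the jaws open and shut (so a half turn about z gives the same grasp; the last joint's range is limited). The gripper opens to 85 mm and grips with 20 to 120 N. Pads are 22 mm wide; open, the fingers measure 114 mm over their backs; the gripper's body (76 mm by 85 mm) begins 54 mm behind the grasp point. The pads swing forward as they close: fully open they stand 13 mm farther back than shut.
Start: joints at [0.988, 0.527, 1.433, -0, 1.181, -0.178], TCP at [0.246, 0.574, 0.231] pointing down, gripper open.
Joint ranges: [-3.08, 3.08], [-0.75, 2.2], [0.22, 2.44], [-1.43, 4.57], [0, 2.65], [-2.85, 2.85]. Speed limits (rad/s): [2.79, 2.79, 3.14, 3.14, 3.14, 3.14].

## Interface

Orientations are given as a unit quaternion [x, y, z, w].
In Python, from station import manip gives the robot as it stands. The module is installed in compiled form; this text tells all that it offers.
- The arm moves only by the tool drive_tool, never from a script. Its argument "deltas" is one flat list of numbers, 4 for each row, row after row: the shift along the tool's x, y, z in cm, then the turn about the tool's z in degrees. A call has 1 to 12 rows; each row is the pose to reach, as a shift and turn from the pose measured when the call began, along the tool's axes at that moment; what a row does not reach only later rows make up. A row lasts 1/10 s, in which the tool goes at most 50 mm and 8.59 degrees, less where a joint would pass 70% of its speed; a pose out of reach is approached as far as the arm can. A call with a gripper value outside its range is refused whole. "hand" is the finger opening in cm, from 0 to 8.54, set as the call begins (left out, the last holds). The fingers move at their own pace and stop on an object; "squeeze" is the grip in N (left out, the last holds). Time passes only in rows, so rows that repeat a pose let the fingers close. It gives the time, the measured TCP pose, the force and the opening at its end, in the units of the state.
- manip.sense(): the state, without advancing time (a new reading comes with each control period).
- manip.snapshot(name): name is "scene" or "side" or "wrist"; returns a dict with "frame" (420x560x3 uint8, red, green, blue), "depth" (420x560 float32, m along the optical axis (not along the pixel's ray), 0 where there is no reading), "fx", "fy", "cx", "cy" (pixels), "R" (3x3) and "t" (3): a world point X has camera coordinates R X + t. Camera axes: x right, y down, z forward; pixel columns grow to the right and rows downward; lengths in m; the calibration is good to about 2 mm. The wrist camera is an equidistant fisheye: a pixel r from the principal point sees the ray r / f radians off the axis. A picture is of the moment at which its call begins.
- manip.sign_off(): hands the job in, once; it reports no verdict.
The state is a dict: "t": time; "q": joint angles; "qd": joint speeds; "tau": joint torques, N m; "tcp_pos": TCP position; "tool_rot": TCP orientation; "force": force on the tool from outside, world axes, zero at the start; "ft_torque": the same for the moment, N m; "finger_gap": opening from 0.0 (shut) to 1.0 (fully open).
Only numpy, scipy, OpenCV 4.12 (cv2) and the standard library are available. Lean on these libraries where they do the work, as an engineer would, in place of code of your own. Each camera call takes 0.05 s, during which the arm holds its last target.

## Working session

There is one attempt and no reset: what is moved stays moved. The work goes in short steps, Python scripts to look and compute and a tool call to move; the robot and the scene stay as the last step left them, time stands still between calls to the robot, and variables do not carry over. Pictures are saved under pics/ and viewed, and the job is handed in when it is done.

Besides the shell and the picture viewer there is one more tool, called after "Call:" as name(argument=value, ...) on one line, values as JSON. drive_tool: Moves the arm, as the interface text tells. Its arguments: {"type":"object","properties":{"deltas":{"type":"array"},"hand":{"type":"number"},"squeeze":{"type":"number"}},"required":["deltas"]}

```bash
mkdir -p pics
cat > h.py <<'E'
import numpy as np, cv2
from station import manip
from scipy.spatial.transform import Rotation as Ro
def snap(n,tag):
    s=manip.snapshot(n); cv2.imwrite(f'pics/{tag}.png',s['frame'][:,:,::-1]); np.savez(f'{tag}.npz',**s); return s
def pts(s):
    v,u=np.mgrid[0:420,0:560]; d=s['depth']
    c=np.stack([(u-s['cx'])/s['fx']*d,(v-s['cy'])/s['fy']*d,d],-1)
    return (c-s['t'])@s['R']
def proj(s,X):
    c=np.asarray(s['R'])@np.asarray(X)+s['t']; return s['fx']*c[0]/c[2]+s['cx'],s['fy']*c[1]/c[2]+s['cy']
E
python3 - <<'E'
from h import *
print(manip.sense())
for n in('scene','side','wrist'):
    s=snap(n,n+'0'); print(n,s['fx'],s['cx'],s['cy'],s['R'],s['t'])
E
```

```text
{'t': 0.0, 'q': array([ 9.87513954e-01,  5.28435317e-01,  1.43390478e+00, -1.48899711e-05,
        1.18138902e+00, -1.78484401e-01]), 'qd': array([-0.0009174 , -0.00107007,  0.00084374, -0.00107243,  0.00109465,
       -0.00095851]), 'tau': array([-1.32936616e-04, -4.42356098e+01, -1.78024936e+01, -2.36850838e-04,
        8.43362999e-03, -1.71928127e-05]), 'tcp_pos': array([0.245714  , 0.57389722, 0.23035178]), 'tool_rot': array([ 2.01017032e-01,  9.79587164e-01, -9.94238122e-04, -3.90714080e-04]), 'force': array([0.43841896, 0.80981666, 0.13014075]), 'ft_torque': array([ 0.04776799,  0.0176597 , -0.01395771]), 'finger_gap': 0.9998825119041626}
scene 479.13952813738035 285.5009401779518 204.99588045929625 [[ 0.06113631  0.99798138 -0.01719069]
 [ 0.71881084 -0.0559707  -0.69294895]
 [-0.69251233  0.03000749 -0.72078168]] [-0.09432715 -0.26626829  1.50183831]
side 423.71480362373944 274.35603509137087 213.35903576603184 [[-0.98710456 -0.15892628  0.01915807]
 [-0.12722366  0.70624267 -0.69644485]
 [ 0.09715314 -0.68990125 -0.71735454]] [0.52740659 0.11815022 0.89228065]
wrist 325.19226210127806 275.5659494879446 208.0116290400861 [[ 0.39441461  0.91892999 -0.00218777]
 [ 0.87531908 -0.37496946  0.30531036]
 [ 0.2797385  -0.12233387 -0.95225039]] [-0.62437324 -0.04014883  0.38032651]
```

View pics/scene0.png

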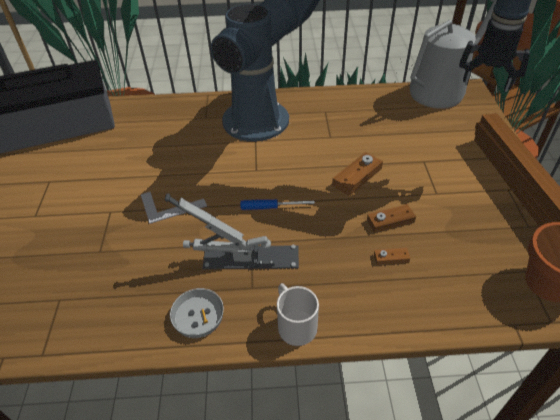

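View pics/side0.png

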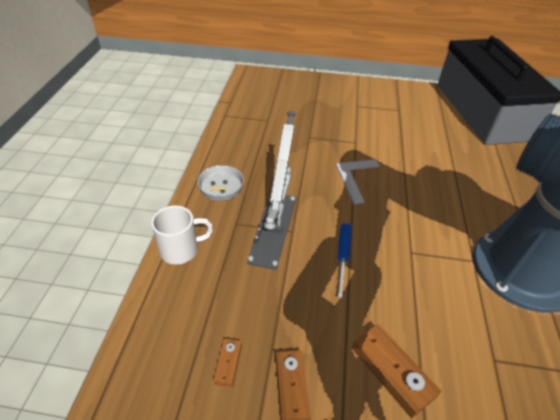

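View pics/wrist0.png

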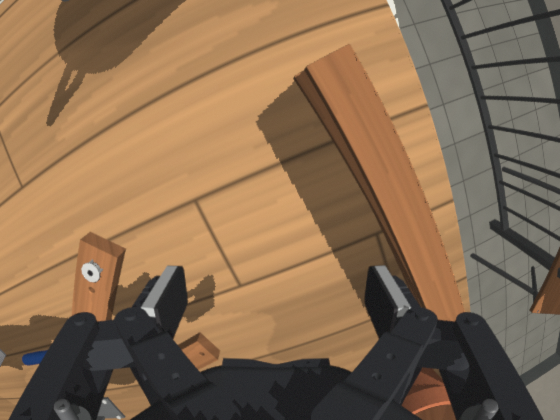

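The three bars that could be the foot are at scene pixels (358,173) large, (391,217) middle-sized and (391,257) small. The middle one at (391,217) fits the description. Next I measure it and the clamp.

Run:
```python
from h import *
for n in('scene','side'):
    s=np.load(n+'0.npz'); P=pts(s); ok=s['depth']>0
    f=s['frame'].astype(int)
    # table height
    print(n,'table z', np.median(P[300:330,350:500,2]) if n=='scene' else np.median(P[100:200,330:380,2]))
    m=ok&(P[...,2]>0.012)&(P[...,2]<0.06)&(P[...,0]>0.3)&(P[...,0]<0.8)&(P[...,1]>0.0)&(P[...,1]<0.5)
    k,lab,st,ce=cv2.connectedComponentsWithStats(m.astype(np.uint8))
    for i in range(1,k):
        if st[i,4]<60: continue
        Q=P[lab==i]; zt=np.percentile(Q[:,2],90); 
        T=Q[Q[:,2]>zt-0.008]
        r=cv2.minAreaRect((T[:,:2]*1000).astype(np.float32))
        print(i,st[i],ce[i].round(),'zt',zt.round(4),r)
s=np.load('scene0.npz')
im=s['frame'][:,:,::-1]
cv2.imwrite('pics/c1.png',cv2.resize(im[150:280,130:310],None,fx=4.4,fy=4.4,interpolation=cv2.INTER_CUBIC))
cv2.imwrite('pics/c2.png',cv2.resize(im[190:280,350:430],None,fx=6,fy=6,interpolation=cv2.INTER_CUBIC))
s=np.load('side0.npz')
im=s['frame'][:,:,::-1]
cv2.imwrite('pics/c3.png',cv2.resize(im[100:280,230:330],None,fx=3.3*1,fy=3.3,interpolation=cv2.INTER_CUBIC))
```

```text
scene table z 0.0004787254162498999
1 [332 172  36  20 437] [349. 180.] zt 0.0313 ((308.6201477050781, 247.04583740234375), (61.424217224121094, 79.8839111328125), 44.109683990478516)
2 [258 199  57  10 241] [276. 203.] zt 0.0261 ((381.90362548828125, 64.87598419189453), (127.94493865966797, 22.290660858154297), 89.8086929321289)
3 [367 204  49  26 735] [391. 216.] zt 0.025 ((450.61578369140625, 328.5995788574219), (49.159854888916016, 112.77638244628906), 13.836400985717773)
6 [374 247  36  15 391] [392. 254.] zt 0.0189 ((565.7543334960938, 306.16119384765625), (35.56133270263672, 76.75811004638672), 1.7447234392166138)
10 [280 296  36  19 415] [297. 305.] zt 0.0559 ((705.8578491210938, 76.85198974609375), (70.73065185546875, 27.997835159301758), 84.36894226074219)
13 [278 318  40  25 471] [297. 333.] zt 0.0559 ((757.581787109375, 72.76985931396484), (77.4368667602539, 29.286487579345703), 86.31427764892578)
side table z 0.0004158662409198718
1 [157 218  33  16 379] [173. 226.] zt 0.057 ((744.7657470703125, 49.195186614990234), (67.18498229980469, 26.409059524536133), 29.346332550048828)
4 [156 225  57  36 697] [182. 247.] zt 0.0552 ((703.5930786132812, 84.49134826660156), (116.84737396240234, 36.912330627441406), 31.897092819213867)
6 [338 238  13  60 349] [343. 258.] zt 0.0249 ((380.3850402832031, 63.355491638183594), (23.943910598754883, 125.56257629394531), 0.34328359365463257)
7 [ 352  324   36   59 1137] [374. 350.] zt 0.0302 ((307.0034484863281, 248.63424682617188), (61.267127990722656, 82.03849792480469), 43.57139205932617)
8 [214 339  28  46 811] [227. 361.] zt 0.0176 ((566.4855346679688, 306.0394592285156), (31.916261672973633, 79.16773223876953), 1.3487781286239624)
9 [ 276  351   35   69 1892] [293. 386.] zt 0.0239 ((451.869873046875, 328.32427978515625), (45.16918182373047, 110.92764282226562), 13.85384464263916)
```

View pics/c1.png

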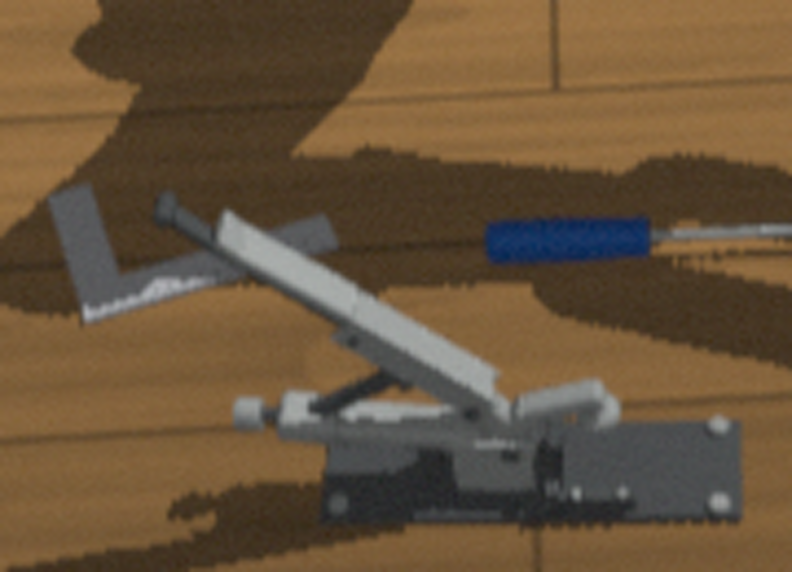

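View pics/c2.png

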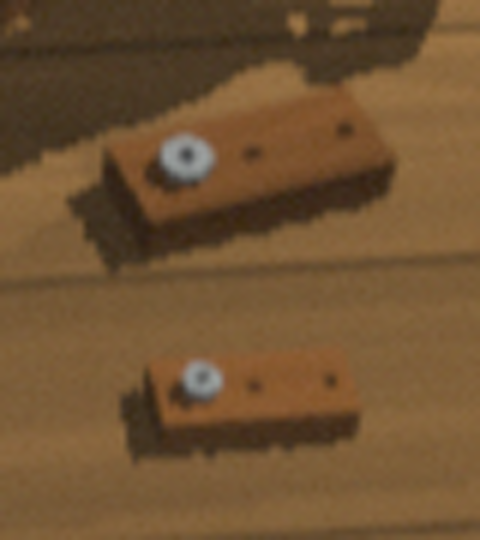

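View pics/c3.png

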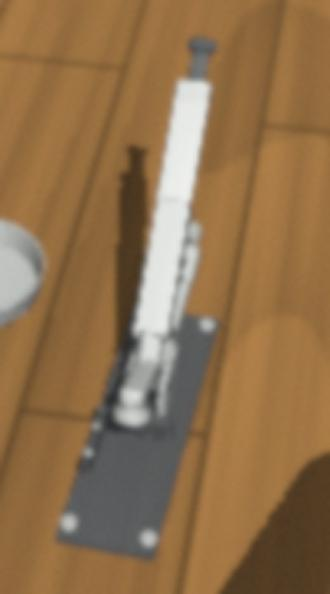

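Run:
```python
from h import *
for n in('scene','side'):
    s=np.load(n+'0.npz'); P=pts(s); ok=s['depth']>0
    f=s['frame'].astype(int)
    m=ok&(P[...,2]>0.08)&(P[...,2]<0.25)&(P[...,0]>0.4)&(P[...,0]<0.65)&(P[...,1]>-0.3)&(P[...,1]<0.12)
    Q=P[m]; print(n,len(Q),Q.min(0),Q.max(0))
    # handle line
    for z in np.arange(.08,.22,.01):
        q=Q[abs(Q[:,2]-z)<.005]
        if len(q)>3: print(z.round(3),q[:,0].mean().round(4),np.median(q[:,1]).round(4),'x',q[:,0].min().round(4),q[:,0].max().round(4),len(q))
    b=Q[:,2]>.1
    A=np.polyfit(Q[b,1],Q[b,0],1); print('x = a y+b',A)
    # plate: low-saturation dark, z in 2..9mm
    sat=f.max(-1)-f.min(-1)
    m=ok&(P[...,2]>-0.002)&(P[...,2]<0.011)&(sat<25)&(P[...,0]>0.4)&(P[...,0]<0.65)&(P[...,1]>-0.12)&(P[...,1]<0.17)
    k,lab,st,ce=cv2.connectedComponentsWithStats(m.astype(np.uint8))
    for i in range(1,k):
        if st[i,4]>60:
            Q=P[lab==i]; print(st[i],np.median(Q[:,2]),cv2.minAreaRect((Q[:,:2]*1000).astype(np.float32)), Q.min(0),Q.max(0))
    im=f[:,:,::-1].astype(np.uint8).copy(); im[m]=(0,255,0)
    cv2.imwrite(f'pics/m_{n}.png',im)
    # back-project given pixels onto z=5mm
    def bp(u,v,z=.005):
        d=s['R'].T@np.array([(u-s['cx'])/s['fx'],(v-s['cy'])/s['fy'],1]); c=-s['R'].T@s['t']; return c+d*(z-c[2])/d[2]
    if n=='scene':
        for a,b in((742,422),(742,520),(325,520),(718,425),(718,502),(338,503)): print(bp(130+a/4.4,150+b/4.4).round(4))
    else:
        for a,b in((57,541),(153,559),(217,320),(68,522),(148,538),(207,324)): print(bp(230+a/3.3,100+b/3.3).round(4))
```

```text
scene 872 [ 0.51928368 -0.18169267  0.0800665 ] [ 0.55107899 -0.03872472  0.20946042]
0.08 0.5412 -0.054 x 0.5287 0.5508 47
0.09 0.5424 -0.0567 x 0.527 0.5511 88
0.1 0.5412 -0.0636 x 0.5253 0.5499 77
0.11 0.5406 -0.0736 x 0.5261 0.5484 73
0.12 0.5398 -0.0842 x 0.5251 0.5476 72
0.13 0.538 -0.0931 x 0.5226 0.5473 73
0.14 0.5384 -0.1019 x 0.5241 0.5467 55
0.15 0.5362 -0.1111 x 0.525 0.5457 62
0.16 0.5351 -0.1222 x 0.5218 0.545 66
0.17 0.535 -0.1323 x 0.5214 0.5462 67
0.18 0.5341 -0.1436 x 0.5193 0.5424 62
0.19 0.5327 -0.1547 x 0.521 0.5438 77
0.2 0.5318 -0.1724 x 0.5224 0.5388 27
0.21 0.5318 -0.1774 x 0.5216 0.5422 26
x = a y+b [0.07733289 0.54559072]
[ 208  244   91   26 1522] 0.005317904839232482 ((538.2581176757812, -14.897552490234375), (210.777099609375, 75.55049896240234), 87.30195617675781) [ 0.50113424 -0.11997678 -0.00196491] [0.58012993 0.09028767 0.01096371]
[0.5183 0.0942 0.005 ]
[0.5834 0.089  0.005 ]
[ 0.5673 -0.1282  0.005 ]
[0.5194 0.0811 0.005 ]
[0.5709 0.0774 0.005 ]
[ 0.5568 -0.122   0.005 ]
side 853 [ 0.52107112 -0.18113832  0.0803164 ] [ 0.54948997 -0.03951062  0.20
[... 467 characters left out ...]
7 75
0.2 0.5304 -0.1743 x 0.5211 0.5392 35
0.21 0.53 -0.1766 x 0.5212 0.539 19
x = a y+b [0.05970412 0.54080213]
[261 197  12  27 110] 0.005109125507427339 ((563.2377319335938, -74.35299682617188), (89.97425842285156, 13.26028823852539), 89.10406494140625) [ 0.55620533 -0.11943829 -0.00176915] [ 0.57038717 -0.02939255  0.00813982]
[ 248  198   48   71 1313] 0.0050238390821793115 ((541.8102416992188, -15.427703857421875), (212.0189971923828, 64.11613464355469), 86.22005462646484) [ 0.50331975 -0.11960709  0.00116728] [0.57851285 0.09199897 0.01094316]
[0.5769 0.0907 0.005 ]
[0.5151 0.0941 0.005 ]
[ 0.5025 -0.128   0.005 ]
[0.5731 0.0746 0.005 ]
[0.5207 0.0784 0.005 ]
[ 0.5092 -0.1225  0.005 ]
```

```bash
cat >> h.py <<'E'
def R_(): return Ro.from_quat(manip.sense()['tool_rot']).as_matrix()
def delta(target,yaw_y=None):
    """target world TCP; yaw_y = wanted world yaw(deg) of tool y axis. -> cm, deg"""
    s=manip.sense(); M=Ro.from_quat(s['tool_rot']).as_matrix()
    d=M.T@(np.array(target)-s['tcp_pos'])*100
    cur=np.degrees(np.arctan2(M[1,1],M[0,1])); t=0
    if yaw_y is not None:
        t=-((yaw_y-cur+90)%180-90)
    print('pos',s['tcp_pos'].round(4),'yaw_y',cur.round(2),'F',s['force'].round(2),'gap',round(s['finger_gap'],3),'t',s['t'])
    print('DELTA',d.round(3),'turn',round(t,2)); return d
# clamp frame
O=np.array([.543,.0205]); A=.064
XC=np.array([-np.sin(A),-np.cos(A)]); YC=np.array([np.cos(A),-np.sin(A)])
def cl(x,y,z): 
    p=O+x*1e-3*XC+y*1e-3*YC; return np.array([p[0],p[1],z*1e-3])
YAWC=-np.degrees(A)
def toc(p): d=np.asarray(p)[:2]-O; return np.array([d@XC,d@YC])*1000
E
python3 - <<'E'
from h import *
delta([.444,.3575,.12],13.85)
print(manip.sense()['tool_rot'])
s=np.load('scene0.npz'); print(proj(s,[.39,.345,0]),proj(s,[.444,.3575,.022]))
E
```

```text
pos [0.2458 0.574  0.2305] yaw_y 66.8 F [-0.84 -0.24  0.15] gap 0.998 t 0.15
DELTA [-26.749 -12.075  11.065] turn 52.95
[ 2.01035939e-01  9.79583467e-01 -8.20117751e-04 -3.32229219e-04]
(np.float64(391.12578199367346), np.float64(202.97381755180731)) (np.float64(402.0260520841419), np.float64(212.09869614357586))
```

Call:
drive_tool(deltas=[-26.7,-12.1,11.0,53,-26.7,-12.1,11.0,53,-26.7,-12.1,11.0,53,-26.7,-12.1,11.0,53,-26.7,-12.1,11.0,53,-26.7,-12.1,11.0,53,-26.7,-12.1,11.0,53,-26.7,-12.1,11.0,53,-26.7,-12.1,11.0,53,-26.7,-12.1,11.0,53], hand=6.5, squeeze=25)

```text
t: 1.15
tcp_pos: [0.4425, 0.3589, 0.1213]
tool_rot: [0.616, 0.788, -0.0, 0.0]
force: [-0.5, 0.1, -0.0]
finger_gap: 0.76
```

Run:
```python
from h import *
s=snap('wrist','w1'); s=snap('side','s1')
delta([.444,.3575,.003],13.85)
```

```text
pos [0.4426 0.359  0.1214] yaw_y 13.97 F [ 0.03 -0.76 -0.45] gap 0.76 t 1.25
DELTA [-0.169  0.107 11.838] turn 0.12
```

View pics/w1.png

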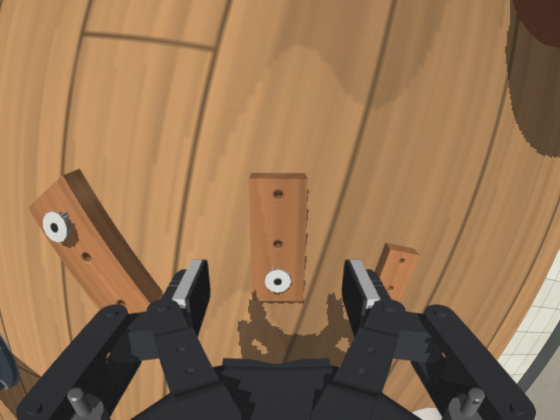

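View pics/s1.png

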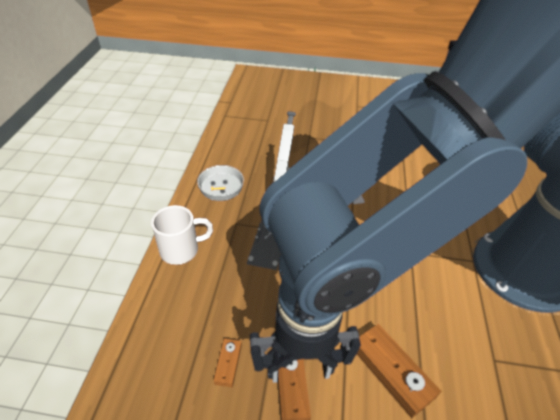

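The wrist view shows the middle foot at columns 250–306, rows 173–300. It is centred between the fingers and square to them, with the T-nut end at the bottom (278,282). Descending to grip.

Call:
drive_tool(deltas=[-0.15,0.1,4,0,-0.15,0.1,8,0,-0.15,0.1,10.5,0,-0.15,0.1,11.5,0,-0.15,0.1,12,0,-0.15,0.1,12,0,-0.15,0.1,12,0])

```text
t: 1.95
tcp_pos: [0.4447, 0.3584, 0.0026]
tool_rot: [0.616, 0.788, 0.001, 0.001]
force: [0.2, -0.4, 0.0]
finger_gap: 0.76
```

Call:
drive_tool(deltas=[0,0,0,0,0,0,0,0,0,0,0,0,0,0,0,0,0,0,0,0,0,0,0,0], hand=3.5)

```text
t: 2.55
tcp_pos: [0.4455, 0.359, 0.0042]
tool_rot: [0.616, 0.788, 0.002, 0.001]
force: [-0.9, 0.5, 6.6]
finger_gap: 0.523
```

Run:
```python
from h import *
s=snap('wrist','w2'); s=snap('side','s2')
delta(cl(-75,0,80),YAWC)
print(manip.sense())
```

```text
pos [0.4455 0.359  0.0042] yaw_y 13.99 F [-1.81  0.67  6.62] gap 0.519 t 2.65
DELTA [-28.046   3.586  -7.583] turn 17.66
{'t': 2.65, 'q': array([ 4.83165752e-01,  7.98289796e-01,  1.71288680e+00, -6.76489004e-04,
        6.25463045e-01,  2.39503069e-01]), 'qd': array([-0.0004875 ,  0.00072414, -0.00070446,  0.00075136,  0.00095476,
        0.00133285]), 'tau': array([-4.15443862e-01, -4.19634819e+01, -7.27687642e+00, -1.26777291e-01,
       -1.99986342e-01, -1.65616715e-02]), 'tcp_pos': array([0.4455377 , 0.35896363, 0.00421988]), 'tool_rot': array([0.61571315, 0.78796646, 0.00217538, 0.00120011]), 'force': array([-1.80807838,  0.67405153,  6.62282634]), 'ft_torque': array([0.03430014, 0.17865405, 0.02130893]), 'finger_gap': 0.5188984042927288}
```

View pics/w2.png

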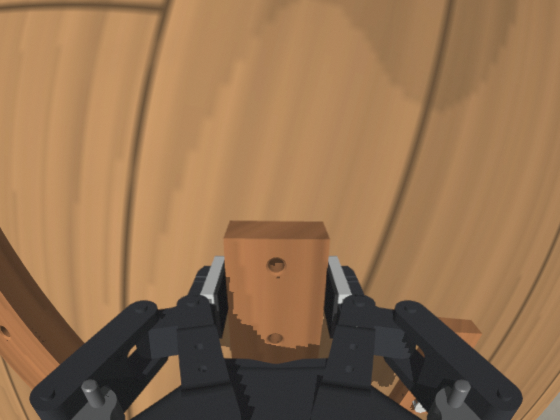

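Call:
drive_tool(deltas=[0,0,-2,0,0,0,-5,0,0,0,-8,0,0,0,-8,0,0,0,-8,0])

```text
t: 3.15
tcp_pos: [0.4454, 0.3589, 0.0849]
tool_rot: [0.616, 0.788, 0.003, 0.002]
force: [-0.5, 0.2, -0.9]
finger_gap: 0.518
```

Run:
```python
from h import *
s=snap('scene','c3'); print(proj(s,manip.sense()['tcp_pos']))
cv2.imwrite('pics/c3a.png',cv2.resize(s['frame'][150:250,330:460,::-1],None,fx=6,fy=6,interpolation=cv2.INTER_CUBIC))
s=snap('side','s3'); print(proj(s,manip.sense()['tcp_pos']))
cv2.imwrite('pics/s3a.png',cv2.resize(s['frame'][280:420,210:370,::-1],None,fx=4.2,fy=4.2,interpolation=cv2.INTER_CUBIC))
delta(cl(-75,0,80),YAWC)
```

```text
(np.float64(406.5936845268156), np.float64(194.58655182655858))
(np.float64(296.9300117230832), np.float64(386.3827110403166))
pos [0.4443 0.3583 0.0833] yaw_y 13.98 F [ 0.53  0.1  -0.72] gap 0.518 t 3.25
DELTA [-28.017   3.688   0.334] turn 17.65
```

View pics/c3a.png

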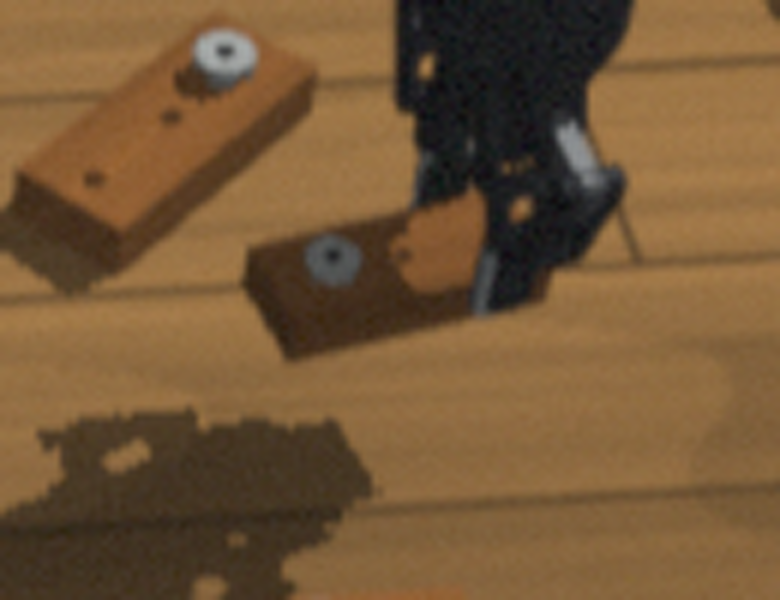

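View pics/s3a.png

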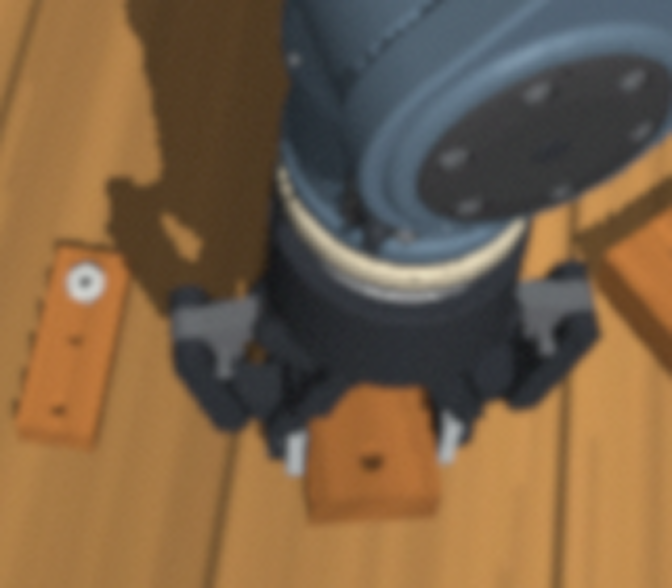

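Run:
```python
from h import *
delta(cl(-109,-10,60),YAWC)
```

```text
pos [0.4443 0.3583 0.0833] yaw_y 13.98 F [ 0.53  0.1  -0.72] gap 0.518 t 3.25
DELTA [-24.474   3.76    2.335] turn 17.65
```

Call:
drive_tool(deltas=[-4,0.6,0,3,-8,1.2,0,6,-12,1.8,0,10,-16,2.5,0,14,-20,3.1,1,17.6,-23,3.5,2,17.6,-24.5,3.76,2.3,17.6,-24.5,3.76,2.3,17.6,-24.5,3.76,2.3,17.6])

```text
t: 4.15
tcp_pos: [0.5391, 0.1303, 0.0598]
tool_rot: [0.729, 0.684, 0.001, -0.0]
force: [-0.7, 0.1, -0.8]
finger_gap: 0.521
```

Run:
```python
from h import *
s=snap('side','s4'); snap('scene','c4')
print(toc(manip.sense()['tcp_pos']))
delta(cl(-109,-10,13),YAWC)
im=s['frame'][130:330,200:360,::-1]
cv2.imwrite('pics/s4a.png',cv2.resize(im,None,fx=3,fy=3,interpolation=cv2.INTER_CUBIC))
```

```text
[-110.14808621  -10.95508021]
pos [0.5391 0.1311 0.0604] yaw_y -3.51 F [-0.01  1.08 -1.31] gap 0.521 t 4.25
DELTA [-0.121  0.088  4.737] turn 0.15
```

View pics/s4a.png

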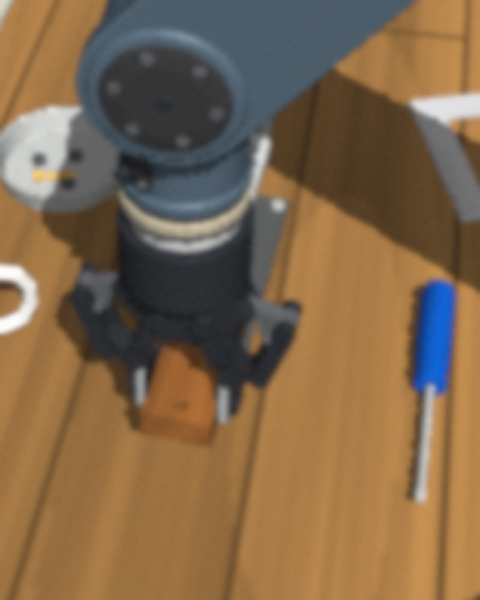

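View pics/c4.png

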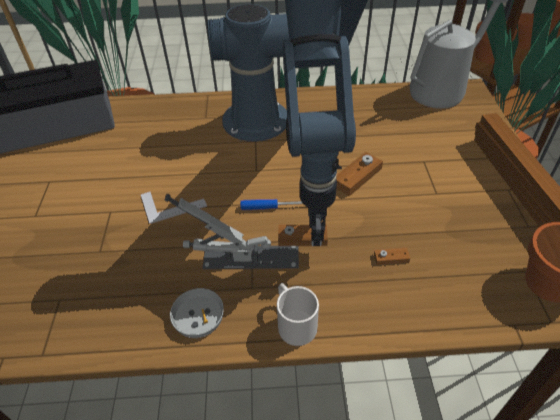

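Call:
drive_tool(deltas=[-0.1,0,2,0.2,-0.1,0,4,0.2,-0.1,0,4.7,0.2,-0.1,0,4.7,0.2,-0.1,0,4.7,0.2])

```text
t: 4.75
tcp_pos: [0.5393, 0.1309, 0.0139]
tool_rot: [0.729, 0.684, 0.001, 0.0]
force: [0.4, -0.3, -0.5]
finger_gap: 0.521
```

Run:
```python
from h import *
s=snap('scene','c5')
print(toc(manip.sense()['tcp_pos']))
delta(cl(-79,-10,12.5),YAWC)
im=s['frame'][180:300,170:340,::-1]
cv2.imwrite('pics/c5a.png',cv2.resize(im,None,fx=4.6,fy=4.6,interpolation=cv2.INTER_CUBIC))
```

```text
[-109.80983706  -10.40746486]
pos [0.5396 0.1308 0.0142] yaw_y -3.67 F [-0.05  0.33 -1.  ] gap 0.525 t 4.8
DELTA [-3.081  0.04   0.167] turn -0.0
```

View pics/c5a.png

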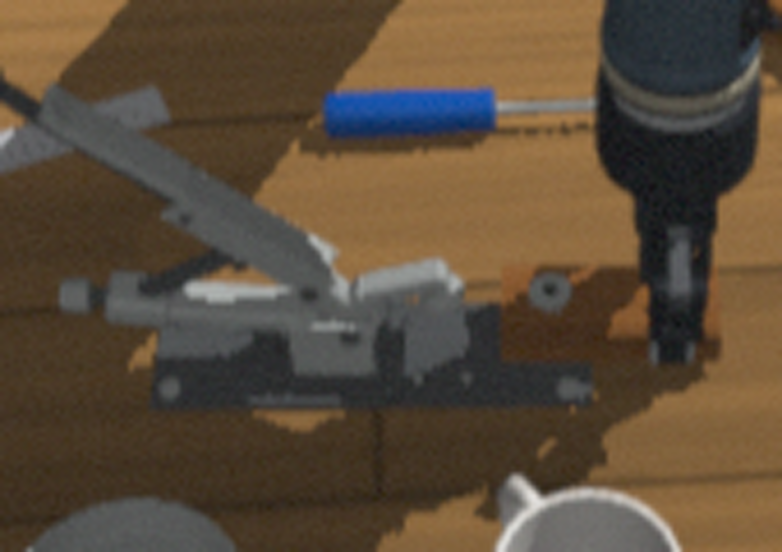

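Call:
drive_tool(deltas=[0,0,0.3,0,-1,0,0.3,0,-2,0,0.3,0,-2.7,0,0.3,0,-3,0,0.3,0,-3,0,0.3,0])

```text
t: 5.4
tcp_pos: [0.5378, 0.0999, 0.0112]
tool_rot: [0.73, 0.684, 0.002, 0.001]
force: [-0.2, 0.1, -1.1]
finger_gap: 0.518
```

Call:
drive_tool(deltas=[0,0,0.1,0,0,0,0.2,0,0,0,0.2,0])

```text
t: 5.7
tcp_pos: [0.5379, 0.1, 0.0093]
tool_rot: [0.73, 0.684, 0.002, 0.001]
force: [0.3, -1.7, -0.6]
finger_gap: 0.517
```

Run:
```python
from h import *
s=snap('scene','c6')
print(toc(manip.sense()['tcp_pos']))
delta(cl(-79,-10,9),YAWC)
im=s['frame'][180:300,170:340,::-1]
cv2.imwrite('pics/c6a.png',cv2.resize(im,None,fx=4.6,fy=4.6,interpolation=cv2.INTER_CUBIC))
```

```text
[-79.03206548 -10.20375571]
pos [0.5379 0.1    0.0093] yaw_y -3.73 F [ 0.44 -1.17  0.76] gap 0.517 t 5.75
DELTA [-0.003  0.02   0.025] turn -0.06
```

View pics/c6a.png

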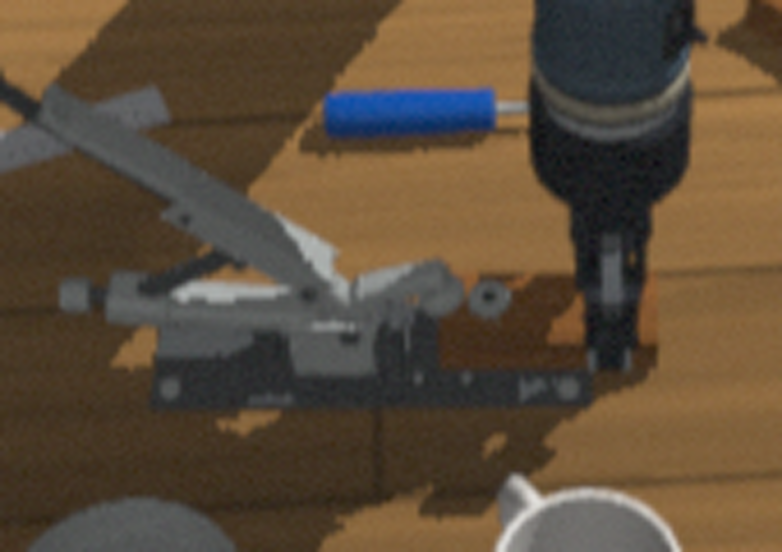

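Call:
drive_tool(deltas=[-0.3,0,0,0,-0.6,0,0,0,-0.9,0,0,0,-0.9,0,0,0,-0.9,0,0,0])

```text
t: 6.25
tcp_pos: [0.5374, 0.0907, 0.0093]
tool_rot: [0.73, 0.684, 0.002, 0.001]
force: [0.4, -0.4, 0.1]
finger_gap: 0.517
```

Call:
drive_tool(deltas=[-0.1,0,0,0,-0.2,0,0,0,-0.2,0,0,0])

```text
t: 6.55
tcp_pos: [0.5372, 0.0886, 0.0093]
tool_rot: [0.73, 0.684, 0.002, 0.001]
force: [-0.0, 0.1, 0.4]
finger_gap: 0.522
```

Call:
drive_tool(deltas=[-0.1,0,0,0,-0.2,0,0,0,-0.2,0,0,0])

```text
t: 6.85
tcp_pos: [0.5371, 0.0865, 0.0093]
tool_rot: [0.73, 0.684, 0.002, 0.001]
force: [-0.3, -0.2, 0.4]
finger_gap: 0.522
```

Call:
drive_tool(deltas=[-0.1,0,0,0,-0.2,0,0,0,-0.2,0,0,0])

```text
t: 7.15
tcp_pos: [0.537, 0.0844, 0.0093]
tool_rot: [0.73, 0.684, 0.002, 0.001]
force: [0.3, -0.3, -0.0]
finger_gap: 0.515
```

Call:
drive_tool(deltas=[-0.1,0,0,0,-0.2,0,0,0,-0.2,0,0,0])

```text
t: 7.45
tcp_pos: [0.5368, 0.0822, 0.0093]
tool_rot: [0.73, 0.684, 0.001, 0.001]
force: [-0.1, 0.0, -0.0]
finger_gap: 0.517
```

Call:
drive_tool(deltas=[-0.1,0,0,0,-0.2,0,0,0,-0.2,0,0,0])

```text
t: 7.75
tcp_pos: [0.5367, 0.0811, 0.0093]
tool_rot: [0.73, 0.683, 0.002, 0.001]
force: [1.0, 4.6, -0.6]
finger_gap: 0.519
```

Call:
drive_tool(deltas=[0.15,0,0,0,0.15,0.15,0,0,0.15,0.25,0,0,0.15,0.25,0,0])

```text
t: 8.15
tcp_pos: [0.5395, 0.0822, 0.0093]
tool_rot: [0.73, 0.683, 0.002, 0.001]
force: [-0.6, 0.6, 0.1]
finger_gap: 0.52
```

Call:
drive_tool(deltas=[0,0.1,0,0,0,0.2,0,0,0,0.2,0,0])

```text
t: 8.45
tcp_pos: [0.542, 0.0819, 0.0093]
tool_rot: [0.73, 0.683, 0.002, 0.001]
force: [-0.1, -0.6, 0.9]
finger_gap: 0.515
```

Call:
drive_tool(deltas=[0,0.1,0,0,0,0.2,0,0,0,0.2,0,0])

```text
t: 8.75
tcp_pos: [0.5443, 0.0817, 0.0093]
tool_rot: [0.73, 0.683, 0.002, 0.001]
force: [-0.6, 0.4, 0.3]
finger_gap: 0.521
```

Call:
drive_tool(deltas=[0,0.1,0,0,0,0.2,0,0,0,0.2,0,0])

```text
t: 9.05
tcp_pos: [0.5466, 0.0816, 0.0093]
tool_rot: [0.73, 0.683, 0.003, 0.001]
force: [-0.6, 0.5, 0.9]
finger_gap: 0.521
```

Call:
drive_tool(deltas=[0,0.1,0,0,0,0.15,0,0,0,0.15,0,0])

```text
t: 9.35
tcp_pos: [0.5483, 0.0815, 0.0093]
tool_rot: [0.73, 0.683, 0.003, 0.001]
force: [-0.3, 0.5, 1.1]
finger_gap: 0.518
```

Call:
drive_tool(deltas=[0,0.1,0,0,0,0.15,0,0,0,0.15,0,0])

```text
t: 9.65
tcp_pos: [0.549, 0.0814, 0.0092]
tool_rot: [0.73, 0.683, 0.002, 0.001]
force: [-2.2, 0.4, 2.6]
finger_gap: 0.522
```

Call:
drive_tool(deltas=[0,0.1,0,0,0,0.15,0,0,0,0.15,0,0])

```text
t: 9.95
tcp_pos: [0.549, 0.0815, 0.0093]
tool_rot: [0.73, 0.683, 0.001, -0.0]
force: [-5.6, -0.5, 5.5]
finger_gap: 0.518
```

Run:
```python
from h import *
s=snap('scene','c7'); q=manip.sense(); print(q['force'],q['ft_torque'],toc(q['tcp_pos']),q['tool_rot'])
for n,a,b in(('scene',(200,290),(190,330)),('side',(180,300),(210,330))):
    s=snap(n,n+'7')
    im=s['frame'][a[0]:a[1],b[0]:b[1],::-1]
    cv2.imwrite(f'pics/{n}7a.png',cv2.resize(im,None,fx=5,fy=5,interpolation=cv2.INTER_CUBIC))
```

```text
[-6.12214096 -0.4861955   5.46964203] [-0.02972484  0.7947425  -0.17918985] [-61.22105989   2.11888068] [ 7.30202224e-01  6.83230107e-01  1.12669499e-03 -2.51416311e-04]
```

View pics/scene7a.png

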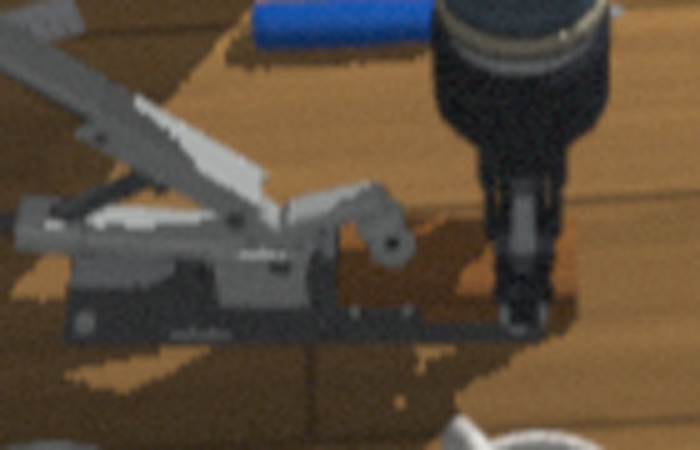

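View pics/side7a.png

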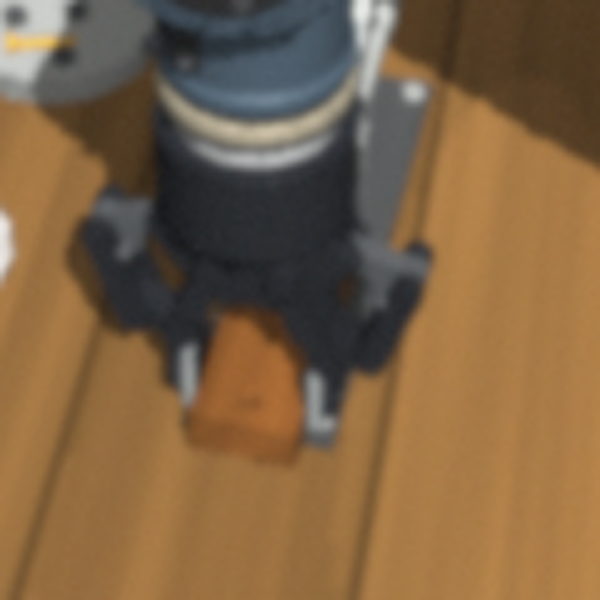

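The fence push gave Fx −6 N together with Fz +5.5 N, and the +y fingertip sits right over the plate's screw head at scene7a (522,320). That contact may be the screw rather than the fence. I'll back off, regrip 5 mm higher and feel again.

Call:
drive_tool(deltas=[0,-0.2,0,0,0,-0.3,0,0,0,-0.3,0,0])

```text
t: 10.4
tcp_pos: [0.5473, 0.0816, 0.0093]
tool_rot: [0.73, 0.683, 0.002, 0.001]
force: [-0.0, 0.8, 0.2]
finger_gap: 0.519
```

Call:
drive_tool(deltas=[0,0,0,0,0,0,0,0,0,0,-0.2,0,0,0,-0.6,0,0,0,-0.6,0,0,0,-0.6,0], hand=5.6)

```text
t: 11.0
tcp_pos: [0.5474, 0.0815, 0.0156]
tool_rot: [0.73, 0.683, 0.002, 0.001]
force: [-0.3, -0.9, 0.2]
finger_gap: 0.658
```

Call:
drive_tool(deltas=[0,0,0,0,0,0,0,0,0,0,0,0,0,0,0,0,0,0,0,0], hand=3.5)

```text
t: 11.5
tcp_pos: [0.5474, 0.0816, 0.0158]
tool_rot: [0.73, 0.683, 0.002, 0.001]
force: [-1.3, 0.1, 4.9]
finger_gap: 0.518
```

Run:
```python
from h import *
q=manip.sense(); print(q['force'],q['ft_torque'],toc(q['tcp_pos']),q['tool_rot'],q['tcp_pos'],q['finger_gap'])
```

```text
[-1.27665421  0.05478164  4.9119646 ] [ 0.0145056   0.19327571 -0.01877077] [-61.20709829   0.48018231] [0.73009705 0.68333932 0.00219679 0.00092009] [0.54739378 0.08155108 0.01576176] 0.5184417796711889
```

Call:
drive_tool(deltas=[0,0.1,0,0,0,0.1,0,0,0,0.1,0,0])

```text
t: 11.8
tcp_pos: [0.5475, 0.0816, 0.0158]
tool_rot: [0.73, 0.683, 0.002, 0.0]
force: [-3.4, 0.0, 4.8]
finger_gap: 0.515
```

Call:
drive_tool(deltas=[0,0.1,0,0,0,0.1,0,0,0,0.1,0,0])

```text
t: 12.1
tcp_pos: [0.5476, 0.0816, 0.0158]
tool_rot: [0.73, 0.683, 0.001, -0.0]
force: [-2.5, 0.1, 5.3]
finger_gap: 0.516
```

Call:
drive_tool(deltas=[0,0.1,0,0,0,0.1,0,0,0,0.1,0,0])

```text
t: 12.4
tcp_pos: [0.5478, 0.0815, 0.0158]
tool_rot: [0.73, 0.683, 0.0, -0.001]
force: [-2.5, 1.1, 5.8]
finger_gap: 0.515
```

Run:
```python
from h import *
q=manip.sense(); print(q['force'],q['ft_torque'],toc(q['tcp_pos']),q['tool_rot'],q['tcp_pos'],q['finger_gap'])
```

```text
[-2.53910013  1.13250436  5.80557904] [-0.00823491  0.40918231 -0.04355842] [-61.22453168   0.85100372] [ 7.30060449e-01  6.83381811e-01  3.58931456e-04 -9.55604035e-04] [0.54776496 0.08154476 0.01581029] 0.5148668070904256
```

Call:
drive_tool(deltas=[0,0,-0.15,0,0,0,-0.15,0,0,0,-0.15,0])

```text
t: 12.7
tcp_pos: [0.548, 0.0815, 0.017]
tool_rot: [0.73, 0.683, 0.0, -0.001]
force: [-0.2, 0.4, -2.1]
finger_gap: 0.518
```

Call:
drive_tool(deltas=[0,0.1,0,0,0,0.1,0,0,0,0.1,0,0])

```text
t: 13.0
tcp_pos: [0.5488, 0.0815, 0.0168]
tool_rot: [0.73, 0.683, 0.0, -0.001]
force: [-0.4, -0.1, -1.1]
finger_gap: 0.52
```

Run:
```python
from h import *
q=manip.sense(); print(q['force'],q['ft_torque'],toc(q['tcp_pos']),q['tool_rot'],q['tcp_pos'],q['finger_gap'])
```

```text
[-0.44085912 -0.08616326 -1.08568535] [0.009247   0.10910629 0.03104245] [-61.22031596   1.9370343 ] [ 7.30074574e-01  6.83366631e-01  2.91801692e-04 -1.03894535e-03] [0.54884849 0.08147109 0.01675351] 0.5199709808999032
```

Free of the plate now; continuing to feel for the fence.

Call:
drive_tool(deltas=[0,0.1,0,0,0,0.1,0,0,0,0.1,0,0])

```text
t: 13.3
tcp_pos: [0.549, 0.0815, 0.0166]
tool_rot: [0.73, 0.683, -0.0, -0.002]
force: [-2.9, 0.4, -0.4]
finger_gap: 0.518
```

Call:
drive_tool(deltas=[0,0.1,0,0,0,0.1,0,0,0,0.1,0,0])

```text
t: 13.6
tcp_pos: [0.5491, 0.0815, 0.0165]
tool_rot: [0.73, 0.683, -0.001, -0.002]
force: [-4.3, 0.7, 1.3]
finger_gap: 0.517
```

Call:
drive_tool(deltas=[0,0.1,0,0,0,0.1,0,0,0,0.1,0,0])

```text
t: 13.9
tcp_pos: [0.5491, 0.0816, 0.0164]
tool_rot: [0.73, 0.683, -0.002, -0.003]
force: [-4.7, 0.0, 0.9]
finger_gap: 0.518
```

Run:
```python
from h import *
q=manip.sense(); print(q['force'],q['ft_torque'],toc(q['tcp_pos']),q['tool_rot'],q['tcp_pos'],q['finger_gap'])
```

```text
[-4.74961748  0.00839942  0.9102481 ] [ 0.05728603  0.86453814 -0.28097888] [-61.3536078    2.19209087] [ 0.73030014  0.68311708 -0.00159672 -0.0031953 ] [0.54911155 0.0815878  0.01637841] 0.5183569894038654
```

Call:
drive_tool(deltas=[-0.1,0.05,0,0,-0.1,0.05,0,0,-0.1,0.05,0,0])

```text
t: 14.2
tcp_pos: [0.549, 0.0808, 0.0162]
tool_rot: [0.73, 0.683, -0.002, -0.004]
force: [-5.2, 1.9, -0.5]
finger_gap: 0.519
```

Call:
drive_tool(deltas=[-0.1,0.05,0,0,-0.1,0.05,0,0,-0.1,0.05,0,0])

```text
t: 14.5
tcp_pos: [0.549, 0.0804, 0.0161]
tool_rot: [0.73, 0.683, -0.002, -0.004]
force: [-4.7, 4.1, 0.0]
finger_gap: 0.515
```

Run:
```python
from h import *
q=manip.sense(); print(q['force'],q['ft_torque'],toc(q['tcp_pos']),q['tool_rot'],q['tcp_pos'],q['finger_gap'])
```

```text
[-4.67132258  4.12649216  0.01100487] [ 0.6436662   0.73389326 -0.1979127 ] [-60.20556657   2.16900538] [ 0.73042358  0.68297812 -0.00191001 -0.00431623] [0.54901509 0.08044359 0.01606257] 0.5152104704886837
```

Call:
drive_tool(deltas=[-0.1,0.05,0.02,0,-0.12,0.05,0.05,0,-0.12,0.05,0.05,0])

```text
t: 14.8
tcp_pos: [0.549, 0.0804, 0.016]
tool_rot: [0.731, 0.683, -0.002, -0.005]
force: [-5.4, 6.2, 4.4]
finger_gap: 0.523
```

Call:
drive_tool(deltas=[0,0,0,0,0,0,0,0,0,0,0,0,0,0,0,0], hand=5.4)

```text
t: 15.2
tcp_pos: [0.5503, 0.08, 0.0162]
tool_rot: [0.731, 0.683, -0.001, -0.004]
force: [-0.0, -0.4, 0.5]
finger_gap: 0.63
```

Run:
```python
from h import *
q=manip.sense(); print(q['force'],q['ft_torque'],toc(q['tcp_pos']),q['tool_rot'],q['tcp_pos'],q['finger_gap'])
```

```text
[-0.02100621 -0.39099323  0.51739633] [0.01989189 0.02344428 0.04152123] [-59.8612328    3.46804537] [ 0.73058866  0.6828052  -0.00081743 -0.00407486] [0.55028945 0.08001688 0.01622102] 0.629661598482014
```

Call:
drive_tool(deltas=[0,-0.1,-1,0,0,-0.1,-3,0,2,0,-7,0,6,0,-12,0,10,0,-15,0,14,0,-17,0,14,0,-17,0,14,0,-17,0])

```text
t: 16.0
tcp_pos: [0.5613, 0.2202, 0.1885]
tool_rot: [0.73, 0.684, 0.001, -0.003]
force: [-0.6, 0.3, -0.2]
finger_gap: 0.637
```

Run:
```python
from h import *
from itertools import product
for n,a,b in(('scene',(200,280),(190,310)),('side',(190,280),(230,310))):
    s=snap(n,n+'8')
    im=s['frame'][a[0]:a[1],b[0]:b[1],::-1]
    cv2.imwrite(f'pics/{n}8a.png',cv2.resize(im,None,fx=6,fy=6,interpolation=cv2.INTER_CUBIC))
    P=pts(s); f=s['frame'].astype(int)
    m=(s['depth']>0)&(P[...,2]>.021)&(P[...,2]<.031)&(f[...,0]>f[...,2]*1.6)&(abs(P[...,0]-.545)<.05)&(P[...,1]>-.03)&(P[...,1]<.15)
    Q=P[m]; r=cv2.minAreaRect((Q[:,:2]*1000).astype(np.float32)); print(n,m.sum(),r,Q[:,2].mean(),toc(np.array(r[0])/1000))
q=manip.sense(); print(q['tcp_pos'],q['force'])
snap('wrist','w8')
```

```text
scene 686 ((545.7293701171875, 49.93639373779297), (109.67040252685547, 48.92707824707031), 86.62728881835938) 0.026973257748726637 [-29.55068904   0.84113891]
side 291 ((546.4931640625, 48.8763313293457), (113.2424545288086, 46.76609420776367), 86.26628875732422) 0.026520820839100196 [-28.54164635   1.67116683]
[0.55994781 0.21791508 0.18611468] [-0.41230814  0.95495745 -0.61105838]
```

View pics/scene8a.png

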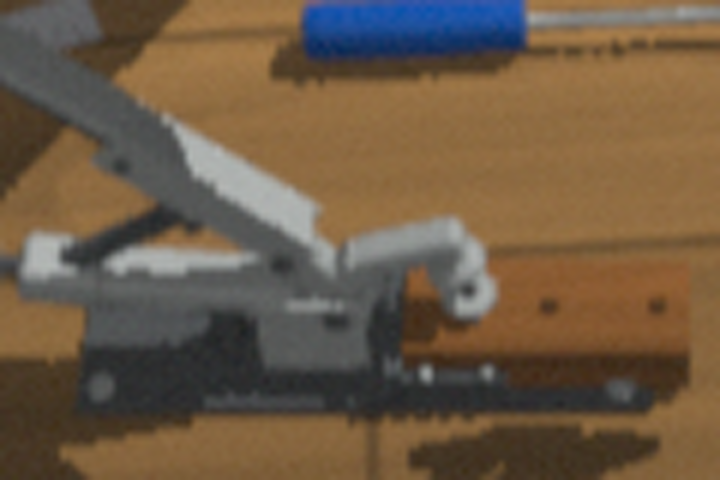

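View pics/side8a.png

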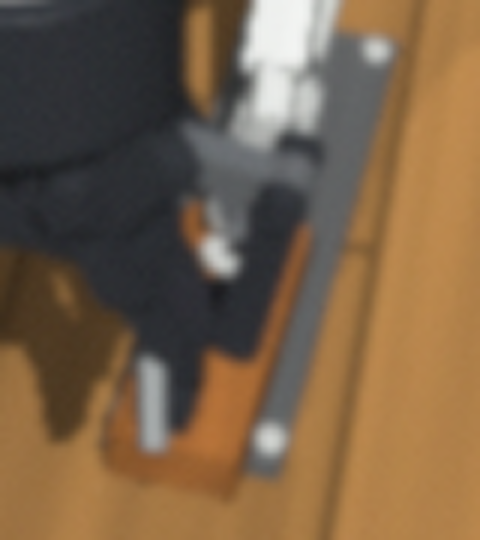

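View pics/w8.png

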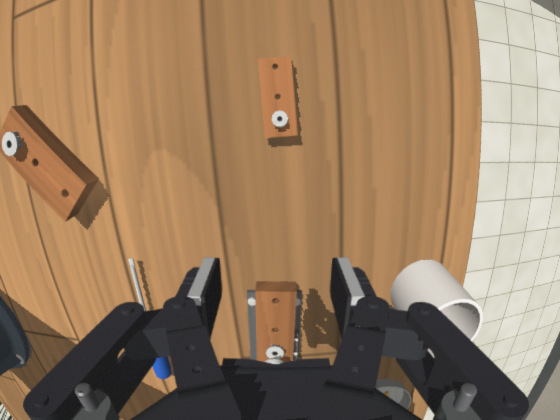

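The foot lies flat in the corner against the fence (bolts at scene8a (425,372) and (487,372)) and the back stop at column 402, and the jaw is open. The measured yaw agrees with the clamp's to about 0.3°. Next is the handle.

Run:
```python
from h import *
q=manip.sense(); print(toc(q['tcp_pos']))
delta(cl(140,0,250),YAWC)
s=np.load('side0.npz'); P=pts(s)
m=(P[...,2]>.1)&(P[...,2]<.195)&(P[...,0]>.5)&(P[...,0]<.56)&(P[...,1]<0)&(P[...,1]>-.17)
Q=P[m]; c=np.array([[*toc(p),p[2]*1000] for p in Q])
for x in range(80,180,10):
    k=abs(c[:,0]-x)<4; print(x,c[k,1].min().round(1),c[k,1].max().round(1),np.median(c[k,2]).round(1))
```

```text
[-197.62290019    4.19357512]
pos [0.5598 0.2175 0.1856] yaw_y -3.92 F [ 0.04 -0.52  0.36] gap 0.632 t 16.15
DELTA [-33.744  -0.332  -6.536] turn -0.26
80 -8.1 9.4 101.2
90 -10.6 10.9 107.3
100 -10.7 10.0 116.6
110 -10.5 10.3 127.1
120 -11.2 10.6 136.8
130 -10.8 10.6 147.6
140 -10.5 11.0 157.0
150 -11.1 10.9 166.9
160 -10.7 11.1 176.2
170 -11.1 10.4 186.0
```

Call:
drive_tool(deltas=[0,0,-4,0,-3,0,-8,0,-8,0,-8,0,-13,0,-8,0,-18,0,-8,0,-23,0,-8,0,-28,-0.2,-7.5,-0.3,-33,-0.3,-6.5,-0.3,-33.7,-0.3,-6.5,-0.3,-33.7,-0.3,-6.5,-0.3,-33.7,-0.3,-6.5,-0.3], hand=0)

```text
t: 17.25
tcp_pos: [0.5336, -0.1185, 0.2489]
tool_rot: [0.73, 0.684, -0.002, -0.006]
force: [-0.1, 0.4, -0.7]
finger_gap: -0.002
```

Run:
```python
from h import *
q=manip.sense(); print(toc(q['tcp_pos']))
delta(cl(140,0,178),YAWC)
s=snap('scene','c9')
im=s['frame'][120:290,130:320,::-1]
cv2.imwrite('pics/c9a.png',cv2.resize(im,None,fx=4,fy=4,interpolation=cv2.INTER_CUBIC))
```

```text
[139.33793091  -0.47620312]
pos [ 0.5336 -0.1185  0.2489] yaw_y -3.7 F [-0.12  0.36 -0.66] gap -0.002 t 17.25
DELTA [-0.098  0.132  7.088] turn -0.03
```

View pics/c9a.png

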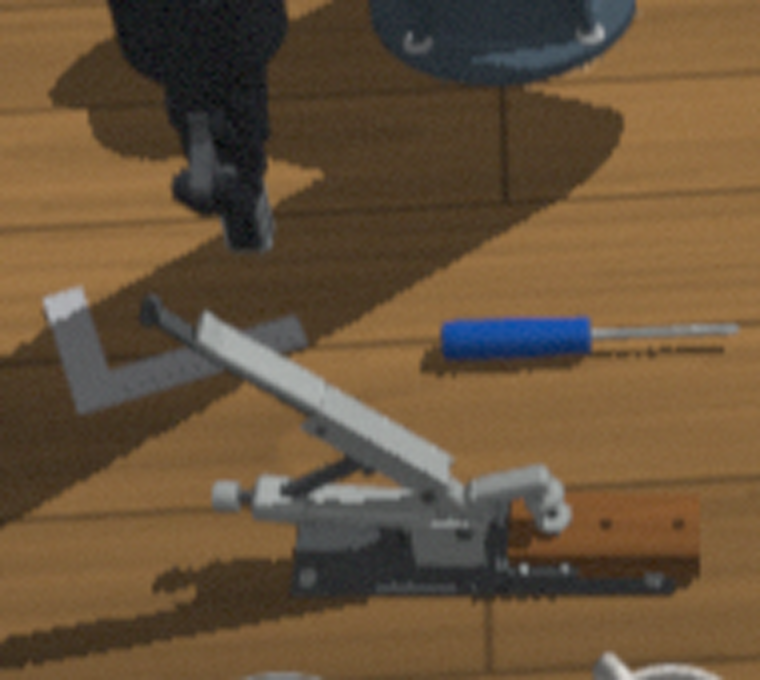

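Call:
drive_tool(deltas=[-0.1,0.05,3,0,-0.1,0.05,6,0,-0.1,0.05,7,0,-0.1,0.05,7.4,0,-0.1,0.05,7.4,0])

```text
t: 17.8
tcp_pos: [0.534, -0.1178, 0.1755]
tool_rot: [0.729, 0.685, -0.002, -0.005]
force: [0.4, 0.0, 0.1]
finger_gap: 0.002
```

Call:
drive_tool(deltas=[0,0,0.3,0,0,0,0.6,0,0,0,0.9,0])

```text
t: 18.1
tcp_pos: [0.5344, -0.1179, 0.1671]
tool_rot: [0.729, 0.685, -0.002, -0.005]
force: [-0.1, 0.2, 0.3]
finger_gap: -0.002
```

Call:
drive_tool(deltas=[-0.2,0,0.4,0,-0.5,0,0.8,0,-0.8,0,1.2,0,-1.1,0,1.6,0,-1.4,0,2.0,0])

```text
t: 18.6
tcp_pos: [0.5336, -0.1322, 0.1468]
tool_rot: [0.729, 0.685, -0.002, -0.004]
force: [0.9, 0.9, 2.0]
finger_gap: 0.003
```

Call:
drive_tool(deltas=[-0.3,0,0.5,0,-0.5,0,1.0,0,-0.8,0,1.4,0,-1.0,0,1.8,0,-1.2,0,2.2,0])

```text
t: 19.1
tcp_pos: [0.5329, -0.1425, 0.1247]
tool_rot: [0.729, 0.684, -0.0, -0.005]
force: [1.6, 7.1, 5.2]
finger_gap: -0.002
```

Run:
```python
from h import *
q=manip.sense(); print(toc(q['tcp_pos']),q['tcp_pos'],q['force'])
s=snap('scene','c10')
im=s['frame'][120:290,130:320,::-1]
cv2.imwrite('pics/c10a.png',cv2.resize(im,None,fx=4,fy=4,interpolation=cv2.INTER_CUBIC))
```

```text
[163.34317185   0.30178266] [ 0.53285434 -0.14252806  0.12468632] [1.55128704 7.11632534 5.17771433]
```

View pics/c10a.png

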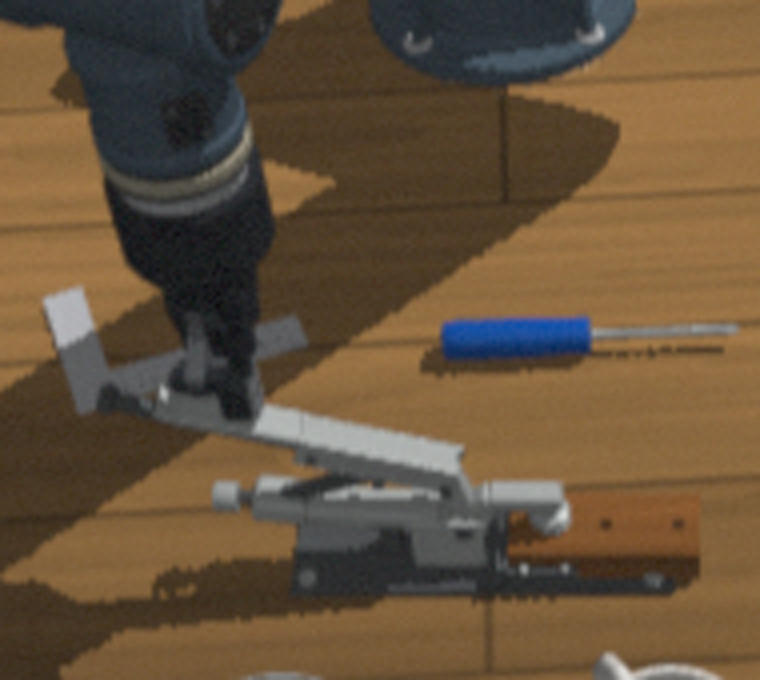

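Call:
drive_tool(deltas=[0,0,0.5,0,-0.1,0,0.9,0,-0.25,0,1.3,0,-0.35,0,1.7,0,-0.45,0,2.0,0])

```text
t: 19.65
tcp_pos: [0.5327, -0.1474, 0.1036]
tool_rot: [0.729, 0.684, -0.0, -0.005]
force: [1.2, 1.3, 3.0]
finger_gap: 0.002
```

Run:
```python
from h import *
q=manip.sense(); print(toc(q['tcp_pos']),q['tcp_pos'],q['force'])
```

```text
[168.19821867   0.45687489] [ 0.5326986  -0.14738309  0.10364356] [1.16237993 1.27287876 3.04194742]
```

Call:
drive_tool(deltas=[0,0,0.3,0,-0.05,0,0.6,0,-0.1,0,0.9,0,-0.15,0,1.1,0])

```text
t: 20.05
tcp_pos: [0.5319, -0.1485, 0.0919]
tool_rot: [0.729, 0.684, -0.0, -0.006]
force: [0.3, 0.3, 0.8]
finger_gap: -0.003
```

Call:
drive_tool(deltas=[0,0,0.3,0,-0.05,0,0.5,0,-0.05,0,0.6,0])

```text
t: 20.35
tcp_pos: [0.5312, -0.1486, 0.0853]
tool_rot: [0.729, 0.684, -0.001, -0.007]
force: [-0.6, -0.1, -0.0]
finger_gap: -0.001
```

Run:
```python
from h import *
q=manip.sense(); print(toc(q['tcp_pos']),q['tcp_pos'],q['force'])
s=snap('scene','c11')
im=s['frame'][120:290,130:320,::-1]
cv2.imwrite('pics/c11a.png',cv2.resize(im,None,fx=4,fy=4,interpolation=cv2.INTER_CUBIC))
s=snap('side','s11')
im=s['frame'][80:280,220:340,::-1]
cv2.imwrite('pics/s11a.png',cv2.resize(im,None,fx=3,fy=3,interpolation=cv2.INTER_CUBIC))
```

```text
[169.46126829  -0.93183711] [ 0.53123195 -0.14855473  0.0853246 ] [-0.63426476 -0.07283749 -0.03776945]
```

View pics/c11a.png

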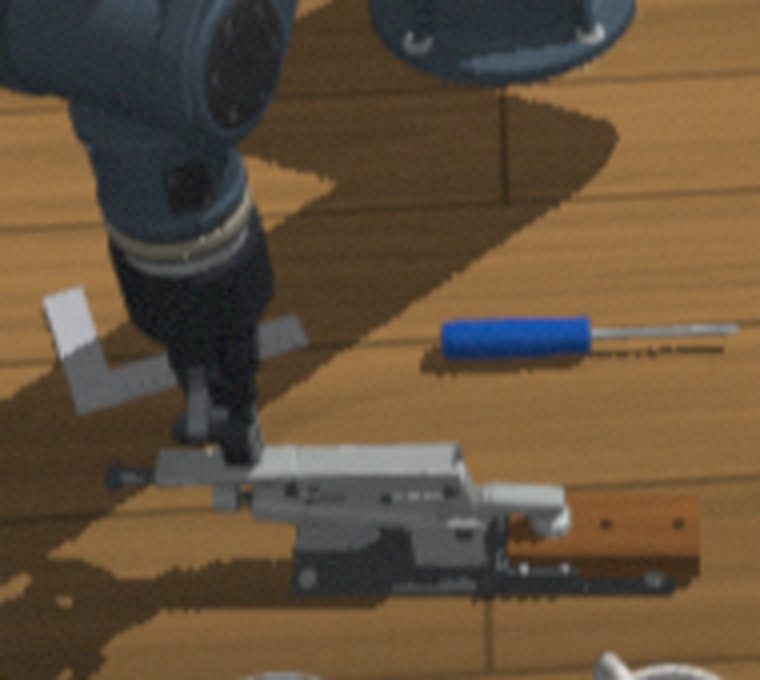

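View pics/s11a.png

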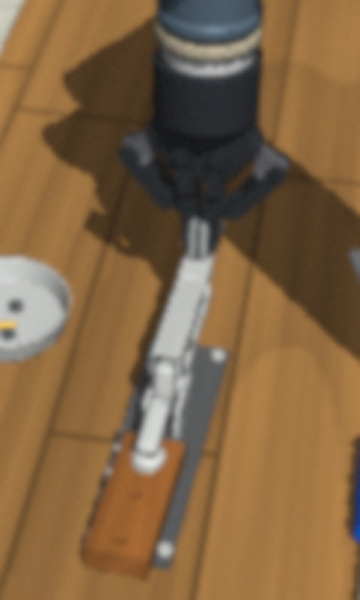

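Run:
```python
from h import *
for n in('scene11','side11'):
    s=np.load(('c11' if n[1]=='c' else 's11')+'.npz'); P=pts(s)
    c=np.einsum('ijk,lk->ijl',P[...,:2]-O,np.array([XC,YC]))*1000
    for x in list(range(60,260,10)):
        k=(s['depth']>0)&(abs(c[...,0]-x)<4)&(abs(c[...,1])<9)&(P[...,2]>.06)&(P[...,2]<.13)
        if k.sum()>3: print(n,x,k.sum(),np.percentile(P[k][:,2],[30,60,90]).round(4))
```

```text
scene11 60 28 [0.0836 0.0852 0.087 ]
scene11 70 28 [0.0826 0.0851 0.0871]
scene11 80 28 [0.0833 0.0851 0.0864]
scene11 90 30 [0.0831 0.0842 0.0854]
scene11 100 29 [0.0823 0.084  0.0861]
scene11 110 28 [0.0818 0.0839 0.0852]
scene11 120 26 [0.0814 0.0831 0.0845]
scene11 130 27 [0.0815 0.0829 0.0848]
scene11 140 24 [0.0825 0.0838 0.085 ]
scene11 150 30 [0.0825 0.0842 0.0864]
scene11 160 70 [0.0839 0.0997 0.1191]
scene11 170 16 [0.081  0.0841 0.0964]
scene11 180 22 [0.0767 0.0824 0.0903]
scene11 190 32 [0.0772 0.0821 0.084 ]
scene11 200 24 [0.0803 0.0823 0.0831]
scene11 210 30 [0.08   0.0825 0.0842]
scene11 220 12 [0.0764 0.082  0.0826]
scene11 230 20 [0.0719 0.0742 0.0755]
scene11 240 25 [0.0734 0.0762 0.0787]
scene11 250 7 [0.0749 0.0754 0.0772]
side11 60 34 [0.0743 0.0848 0.0862]
side11 70 19 [0.084  0.085  0.0865]
side11 80 21 [0.0841 0.0851 0.086 ]
side11 90 20 [0.0839 0.0845 0.0852]
side11 100 18 [0.0836 0.0845 0.0854]
side11 110 22 [0.0833 0.0844 0.0853]
side11 120 17 [0.0834 0.0839 0.0848]
side11 130 18 [0.0833 0.0838 0.085 ]
side11 140 19 [0.083  0.0844 0.0851]
side11 150 17 [0.0834 0.0842 0.0859]
side11 160 115 [0.0966 0.1089 0.1251]
side11 170 8 [0.0831 0.1129 0.1256]
```

The handle reads level, with its top at z≈0.083–0.084 and the tail's top at 0.076, which matches the locked pose. A very light touch should confirm the hard stop.

Call:
drive_tool(deltas=[0,0,0.1,0,0,0,0.15,0])

```text
t: 20.65
tcp_pos: [0.5314, -0.1486, 0.0841]
tool_rot: [0.729, 0.684, -0.001, -0.006]
force: [-0.5, 0.1, 0.5]
finger_gap: -0.0
```

Call:
drive_tool(deltas=[0,0,0.1,0,0,0,0.15,0])

```text
t: 20.85
tcp_pos: [0.5316, -0.1487, 0.0832]
tool_rot: [0.729, 0.684, -0.001, -0.006]
force: [-1.6, 0.5, 6.9]
finger_gap: 0.001
```

Call:
drive_tool(deltas=[0,0,0.1,0,0,0,0.1,0])

```text
t: 21.05
tcp_pos: [0.5316, -0.1487, 0.0833]
tool_rot: [0.729, 0.684, -0.001, -0.006]
force: [-1.4, 0.8, 7.6]
finger_gap: -0.0
```

Call:
drive_tool(deltas=[0,0,-1,0,0,0,-3,0,0,0,-5,0,0,0,-5,0])

```text
t: 21.45
tcp_pos: [0.5341, -0.15, 0.136]
tool_rot: [0.729, 0.684, 0.001, -0.003]
force: [0.1, 0.8, -0.5]
finger_gap: 0.0
```

Run:
```python
from h import *
for n in('scene','side'):
    s=snap(n,n+'12'); P=pts(s)
    c=np.einsum('ijk,lk->ijl',P[...,:2]-O,np.array([XC,YC]))*1000
    for x in (100,150,190,210,244):
        k=(s['depth']>0)&(abs(c[...,0]-x)<4)&(abs(c[...,1])<9)&(P[...,2]>.06)&(P[...,2]<.12)
        if k.sum()>3: print(n,x,k.sum(),np.percentile(P[k][:,2],[30,60,90]).round(4))
    k=(s['depth']>0)&(abs(c[...,0])<25)&(abs(c[...,1])<12)&(P[...,2]>.03)
    for x in(-14,-10,-5,0,5,10): 
        kk=k&(abs(c[...,0]-x)<3); print(x,kk.sum(),P[kk][:,2].min() if kk.any() else 0,np.percentile(P[kk][:,2],90) if kk.any() else 0)
    im=s['frame'][(200 if n=='scene' else 170):290,(170 if n=='scene' else 220):310,::-1]
    cv2.imwrite(f'pics/{n}12a.png',cv2.resize(im,None,fx=5,fy=5,interpolation=cv2.INTER_CUBIC))
    m=(s['depth']>0)&(P[...,2]>.021)&(P[...,2]<.031)&(s['frame'][...,0]>s['frame'][...,2]*1.6)&(abs(P[...,0]-.545)<.05)&(P[...,1]>-.03)&(P[...,1]<.15)
    Q=P[m]; r=cv2.minAreaRect((Q[:,:2]*1000).astype(np.float32)); print(n,m.sum(),r,toc(np.array(r[0])/1000))
q=manip.sense(); print(q['tcp_pos'],q['force'],toc(q['tcp_pos']))
```

```text
scene 100 28 [0.0805 0.0842 0.0855]
scene 150 24 [0.0831 0.0846 0.0855]
scene 190 27 [0.0808 0.0823 0.0842]
scene 210 22 [0.0811 0.082  0.0837]
scene 244 26 [0.0755 0.0762 0.078 ]
-14 4 0.030031227537859556 0.031881920626247943
-10 10 0.03004813563592841 0.0351196349564076
-5 30 0.03040312592373858 0.05367061900337417
0 32 0.03003899552272433 0.05380892808021482
5 33 0.03172241459080865 0.053573385937356624
10 32 0.030063237377414745 0.054195893601623614
scene 651 ((546.3395385742188, 49.944915771484375), (108.81352996826172, 48.4521369934082), 84.5556869506836) [-29.59821776   1.44951313]
side 100 20 [0.0838 0.0841 0.0857]
side 150 18 [0.0838 0.0845 0.0852]
side 190 14 [0.0818 0.0828 0.084 ]
side 210 20 [0.0814 0.0823 0.0832]
side 244 19 [0.0737 0.0761 0.077 ]
-14 1 0.030030702790943397 0.030030702790943397
-10 11 0.03024040968895154 0.049844282127062954
-5 64 0.03005694559845402 0.05156444478538286
0 35 0.030353907214985924 0.053017189808116205
5 24 0.0338003379033716 0.053831103253470014
10 18 0.034479225771367555 0.05434733344895669
side 781 ((546.6133422851562, 49.81023025512695), (112.75872802734375, 45.4078254699707), 85.4782485961914) [-29.48131946   1.73137027]
[ 0.53222984 -0.14920398  0.1336454 ] [-0.48739101  0.37731267 -0.02512994] [1.70045366e+02 1.05536046e-01]
```

View pics/scene12a.png

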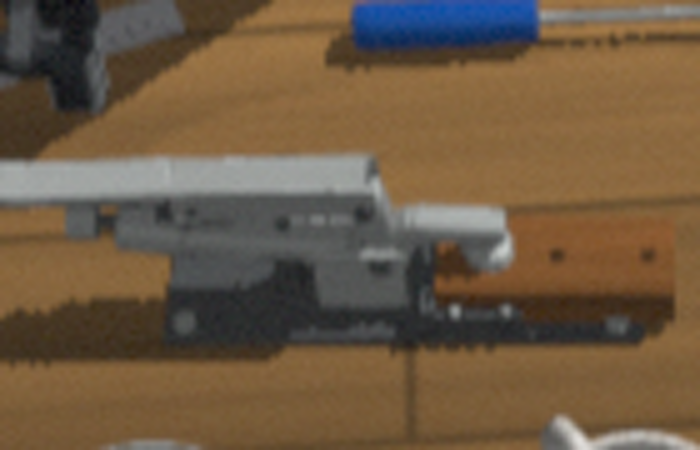

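View pics/side12a.png

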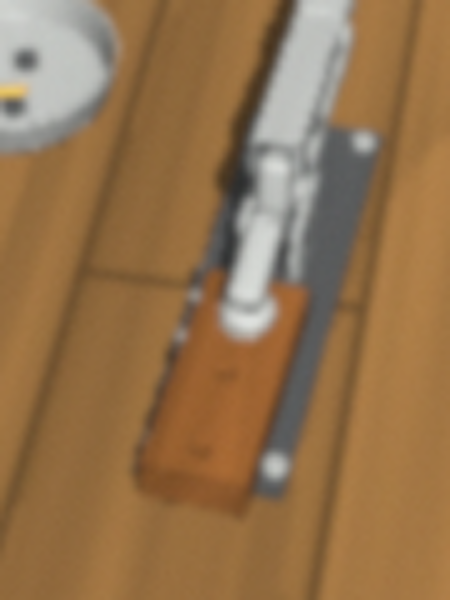

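Still locked with the hand away: handle level, foot in the corner, pad down on the flange. Now I locate the lever tail.

Run:
```python
from h import *
for n in('scene','side'):
    s=np.load(n+'12.npz'); P=pts(s)
    c=np.einsum('ijk,lk->ijl',P[...,:2]-O,np.array([XC,YC]))*1000
    for x in range(224,262,3):
        k=(s['depth']>0)&(abs(c[...,0]-x)<1.5)&(abs(c[...,1])<25)&(P[...,2]>.05)&(P[...,2]<.12)
        if k.sum()>1: print(n,x,k.sum(),c[k][:,1].min().round(1),c[k][:,1].max().round(1),P[k][:,2].max().round(4))
delta(cl(245,0,130),YAWC)
```

```text
scene 224 8 -6.7 5.4 0.0782
scene 227 6 -4.6 5.3 0.0784
scene 230 6 -3.1 4.0 0.0749
scene 233 6 -5.7 4.8 0.0739
scene 236 9 -6.5 6.0 0.0769
scene 239 7 -5.0 5.0 0.0768
scene 242 11 -7.4 8.0 0.0799
scene 245 9 -5.2 8.2 0.0781
scene 248 6 -7.4 6.6 0.0769
side 233 4 -4.4 2.8 0.0743
side 239 6 -5.8 4.6 0.0765
side 242 10 -7.8 7.2 0.079
side 245 9 -9.6 5.5 0.0776
pos [ 0.5322 -0.1492  0.1336] yaw_y -3.64 F [-0.49  0.38 -0.03] gap 0.0 t 21.55
DELTA [-7.498 -0.011  0.313] turn 0.03
```

Call:
drive_tool(deltas=[-4,0,0,0,-7.5,0,0,0,-7.5,0,0,0,-7.5,0,0,0,-7.5,0,0,0], hand=4.5, squeeze=30)

```text
t: 22.05
tcp_pos: [0.5266, -0.2227, 0.1322]
tool_rot: [0.729, 0.684, -0.0, -0.007]
force: [-0.6, -0.9, 0.5]
finger_gap: 0.529
```

Run:
```python
from h import *
q=manip.sense(); print(toc(q['tcp_pos']))
delta(cl(245,0,53),YAWC)
```

```text
[243.79016368  -0.79947006]
pos [ 0.5266 -0.2227  0.1322] yaw_y -3.62 F [-0.62 -0.9   0.51] gap 0.529 t 22.05
DELTA [-0.19   0.164  7.915] turn 0.05
```

Call:
drive_tool(deltas=[-0.1,0.1,3,0,-0.1,0.1,6,0,-0.1,0.1,7.5,0,-0.1,0.1,7.9,0,-0.1,0.1,7.9,0])

```text
t: 22.55
tcp_pos: [0.5264, -0.2218, 0.0526]
tool_rot: [0.729, 0.685, -0.001, -0.008]
force: [0.4, 0.3, 0.1]
finger_gap: 0.524
```

Run:
```python
from h import *
q=manip.sense(); print(toc(q['tcp_pos']),q['tcp_pos'],q['force'])
s=snap('side','s13'); im=s['frame'][70:200,230:350,::-1]
cv2.imwrite('pics/s13a.png',cv2.resize(im,None,fx=4.5,fy=4.5,interpolation=cv2.INTER_CUBIC))
s=snap('scene','c13'); im=s['frame'][180:280,120:250,::-1]
cv2.imwrite('pics/c13a.png',cv2.resize(im,None,fx=5,fy=5,interpolation=cv2.INTER_CUBIC))
```

```text
[242.86379816  -1.05890201] [ 0.52641059 -0.22179886  0.05259459] [0.35638035 0.34961117 0.09582162]
```

View pics/c13a.png

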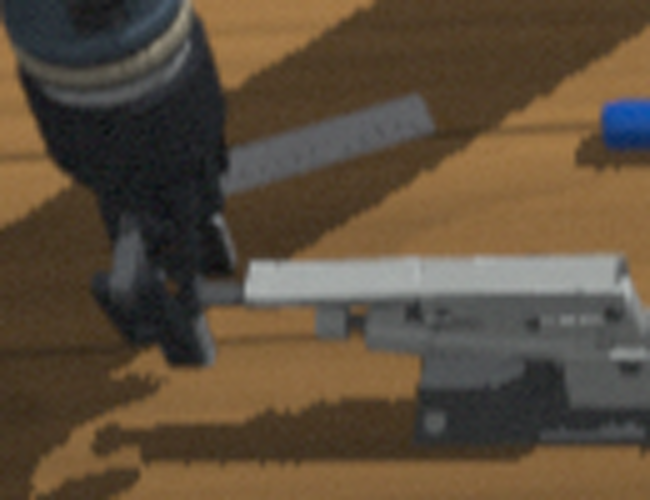

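View pics/s13a.png

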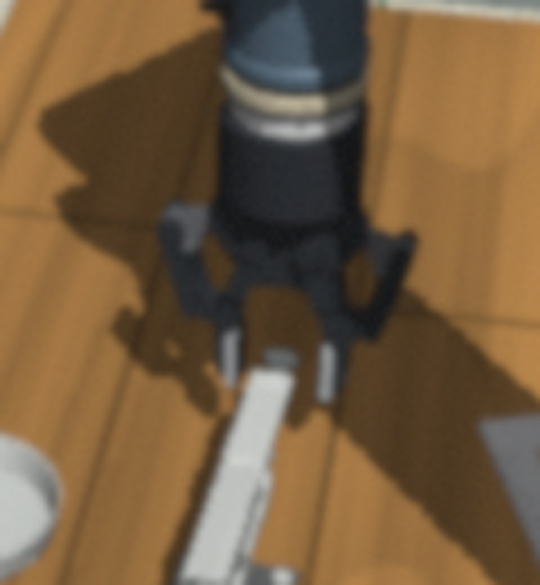

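Call:
drive_tool(deltas=[-0.2,0.1,0,0,-0.2,0.1,0,0,-0.2,0.1,0,0,-0.2,0.1,0,0,-0.2,0.1,0,0,-0.2,0.1,0,0], hand=0.5)

```text
t: 23.25
tcp_pos: [0.5277, -0.2253, 0.0542]
tool_rot: [0.729, 0.685, -0.001, -0.006]
force: [-4.1, -2.2, 2.9]
finger_gap: 0.202
```

Run:
```python
from h import *
q=manip.sense(); print(toc(q['tcp_pos']),q['tcp_pos'],q['force'],q['finger_gap']*85)
```

```text
[246.32347673   0.42504806] [ 0.52767024 -0.22534636  0.05420498] [-4.10013516 -2.24445512  2.86548941] 17.20703085034924
```

Call:
drive_tool(deltas=[0,0,-0.4,0,0,0,-0.8,0,0,0,-1.1,0,0,0,-1.3,0])

```text
t: 23.65
tcp_pos: [0.5274, -0.2248, 0.0672]
tool_rot: [0.729, 0.685, -0.001, -0.007]
force: [-2.7, -0.3, -1.7]
finger_gap: 0.203
```

Run:
```python
from h import *
q=manip.sense(); print(toc(q['tcp_pos']),q['tcp_pos'],q['force'],q['finger_gap']*85)
s=snap('scene','c14'); im=s['frame'][180:280,120:250,::-1]
cv2.imwrite('pics/c14a.png',cv2.resize(im,None,fx=5,fy=5,interpolation=cv2.INTER_CUBIC))
```

```text
[2.45752791e+02 1.08204380e-01] [ 0.52739054 -0.22475658  0.06723844] [-2.6959901  -0.26573389 -1.65820991] 17.274075824291813
```

View pics/c14a.png

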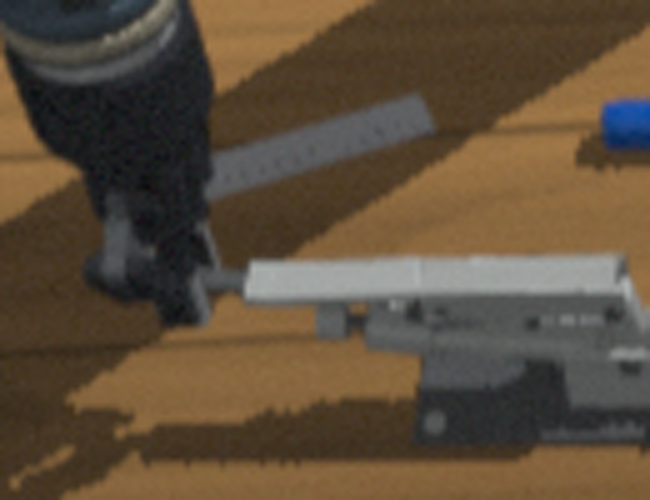

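Call:
drive_tool(deltas=[0,0,-0.2,0,0,0,-0.4,0,0,0,-0.6,0])

```text
t: 24.0
tcp_pos: [0.5273, -0.224, 0.0733]
tool_rot: [0.729, 0.685, -0.0, -0.008]
force: [-2.2, 2.7, -1.8]
finger_gap: 0.199
```

Run:
```python
from h import *
q=manip.sense(); print(toc(q['tcp_pos']),q['tcp_pos'],q['force'],q['finger_gap']*85)
s=snap('scene','c15'); im=s['frame'][180:280,120:250,::-1]
cv2.imwrite('pics/c15a.png',cv2.resize(im,None,fx=5,fy=5,interpolation=cv2.INTER_CUBIC))
```

```text
[ 2.44980011e+02 -5.61603672e-03] [ 0.52732638 -0.2239781   0.07333629] [-2.20163997  2.68613852 -1.79358375] 16.92121808658902
```

View pics/c15a.png

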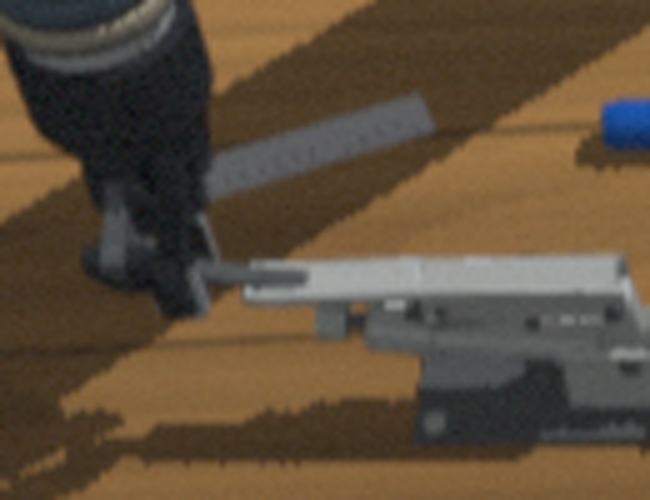

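Call:
drive_tool(deltas=[0.05,0,-0.2,0,0.1,0,-0.4,0,0.1,0,-0.6,0])

```text
t: 24.35
tcp_pos: [0.5276, -0.2237, 0.0802]
tool_rot: [0.729, 0.685, -0.001, -0.007]
force: [-3.5, -1.0, 1.0]
finger_gap: 0.198
```

Run:
```python
from h import *
q=manip.sense(); print(toc(q['tcp_pos']),q['tcp_pos'],q['force'],q['finger_gap']*85)
s=snap('scene','c16'); im=s['frame'][180:280,120:250,::-1]
cv2.imwrite('pics/c16a.png',cv2.resize(im,None,fx=5,fy=5,interpolation=cv2.INTER_CUBIC))
```

```text
[244.69585798   0.26463379] [ 0.52761425 -0.22371182  0.0801572 ] [-3.54279366 -1.01362329  0.99108256] 16.86611555490756
```

View pics/c16a.png

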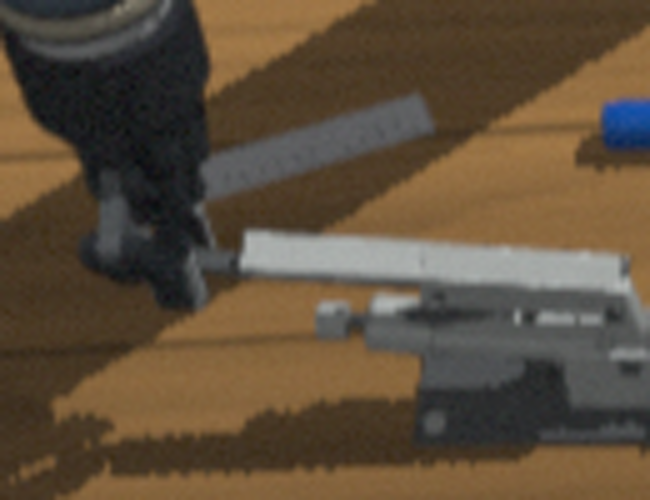

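The lock has tripped; the handle is up at c16a (330,250) and held by the pinch. I follow its arc upward.

Call:
drive_tool(deltas=[0.1,0,-0.9,0,0.3,0,-1.8,0,0.65,0,-2.9,0,1.0,0,-3.9,0,1.45,0,-4.9,0,2.0,0,-5.9,0,2.5,0,-6.9,0,2.5,0,-6.9,0])

```text
t: 25.2
tcp_pos: [0.5301, -0.1991, 0.152]
tool_rot: [0.728, 0.685, -0.001, -0.006]
force: [-5.7, -1.3, 1.4]
finger_gap: 0.201
```

Run:
```python
from h import *
q=manip.sense(); print(toc(q['tcp_pos']),q['tcp_pos'],q['force'],q['finger_gap']*85)
s=snap('scene','c17'); im=s['frame'][130:280,120:310,::-1]
cv2.imwrite('pics/c17a.png',cv2.resize(im,None,fx=4,fy=4,interpolation=cv2.INTER_CUBIC))
```

```text
[219.97859661   1.19109089] [ 0.53011963 -0.19910441  0.15197289] [-5.7328639  -1.34299785  1.44068232] 17.068091420581965
```

View pics/c17a.png

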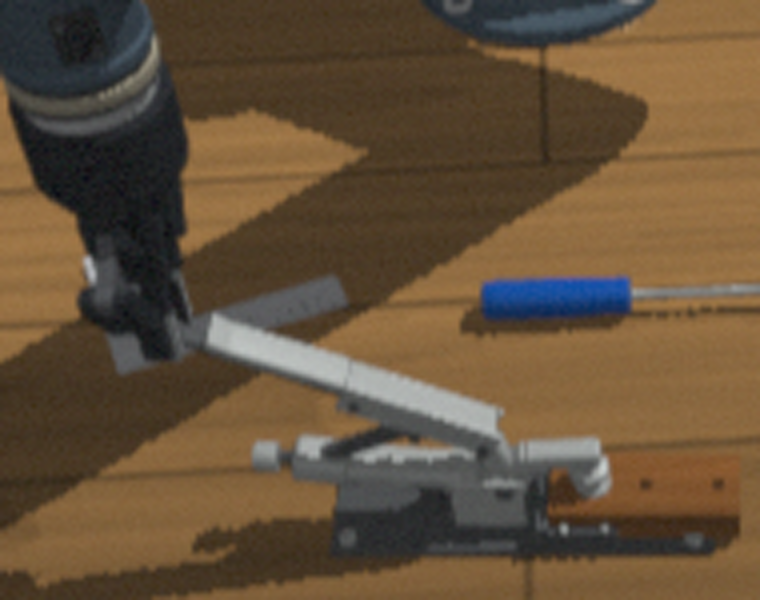

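Call:
drive_tool(deltas=[0.5,-0.1,-0.8,0,1.1,-0.1,-1.6,0,1.6,-0.1,-2.3,0,2.0,-0.1,-2.8,0,2.1,-0.1,-2.9,0])

```text
t: 25.75
tcp_pos: [0.5312, -0.1786, 0.1824]
tool_rot: [0.728, 0.686, -0.001, -0.005]
force: [-4.5, -3.7, 4.5]
finger_gap: 0.197
```

Run:
```python
from h import *
q=manip.sense(); print(toc(q['tcp_pos']),q['tcp_pos'],q['force'],q['finger_gap']*85)
s=snap('scene','c18'); im=s['frame'][130:280,120:310,::-1]
cv2.imwrite('pics/c18a.png',cv2.resize(im,None,fx=4,fy=4,interpolation=cv2.INTER_CUBIC))
```

```text
[199.43963111   0.94249184] [ 0.53118514 -0.1785916   0.18243435] [-4.4891219  -3.74642466  4.5036165 ] 16.705844279295015
```

View pics/c18a.png

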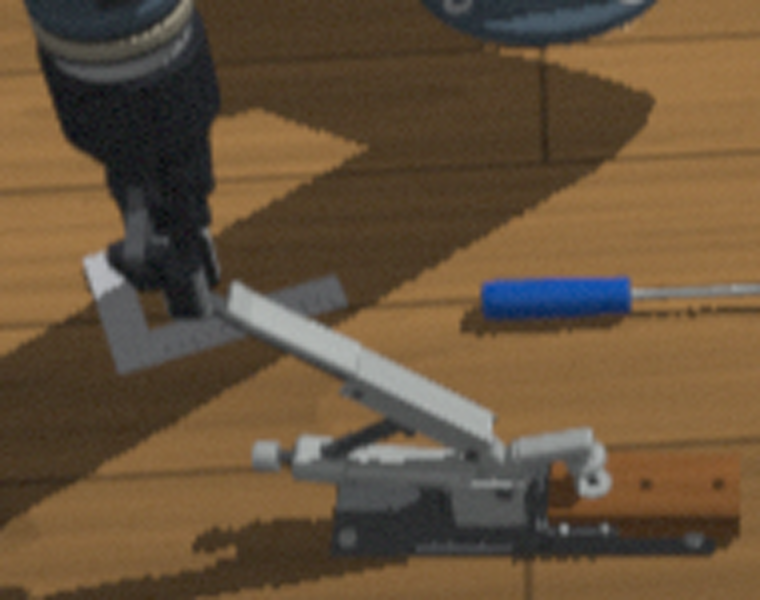

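Call:
drive_tool(deltas=[0,0,0,0,0,0,0,0,0,0,0,0,0,0,0,0,0,0,0,0], hand=5)

```text
t: 26.3
tcp_pos: [0.5313, -0.1785, 0.182]
tool_rot: [0.728, 0.686, -0.001, -0.005]
force: [0.8, -0.7, 0.0]
finger_gap: 0.582
```

Call:
drive_tool(deltas=[0,0,-2,0,0,0,-5,0,0,0,-9,0,-3,0,-11,0,-6,0,-11,0,-8,0,-11,0,-8,0,-11,0,-8,0,-11,0])

```text
t: 27.1
tcp_pos: [0.5267, -0.2584, 0.2904]
tool_rot: [0.728, 0.685, -0.001, -0.006]
force: [-0.5, -0.1, -0.2]
finger_gap: 0.589
```

Run:
```python
from h import *
q=manip.sense(); print(toc(q['tcp_pos']),q['tcp_pos'],q['force'])
for n in('scene','side'):
    s=snap(n,n+'19'); P=pts(s)
    c=np.einsum('ijk,lk->ijl',P[...,:2]-O,np.array([XC,YC]))*1000
    for x in (100,130,150,170,198):
        k=(s['depth']>0)&(abs(c[...,0]-x)<4)&(abs(c[...,1])<9)&(P[...,2]>.08)
        if k.sum()>3: print(n,x,k.sum(),np.median(P[k][:,2]).round(4))
    m=(s['depth']>0)&(P[...,2]>.021)&(P[...,2]<.031)&(s['frame'][...,0]>s['frame'][...,2]*1.6)&(abs(P[...,0]-.545)<.05)&(P[...,1]>-.03)&(P[...,1]<.15)
    Q=P[m]; r=cv2.minAreaRect((Q[:,:2]*1000).astype(np.float32)); print(n,m.sum(),r,toc(np.array(r[0])/1000))
    im=s['frame'][(150 if n=='scene' else 90):290,(140 if n=='scene' else 220):310,::-1]
    cv2.imwrite(f'pics/{n}19a.png',cv2.resize(im,None,fx=(4.5 if n=='scene' else 3),fy=(4.5 if n=='scene' else 3),interpolation=cv2.INTER_CUBIC))
    cv2.imwrite(f'pics/{n}19.png',s['frame'][...,::-1])
    im=s['frame'][(220 if n=='scene' else 190):(270 if n=='scene' else 270),(250 if n=='scene' else 240):(310 if n=='scene' else 300),::-1]
    cv2.imwrite(f'pics/{n}19b.png',cv2.resize(im,None,fx=9,fy=9,interpolation=cv2.INTER_CUBIC)[:600])
```

```text
[279.40535888   1.6031345 ] [ 0.52673011 -0.25843586  0.29036019] [-0.48395701 -0.13058322 -0.18160759]
scene 100 45 0.1168
scene 130 43 0.1478
scene 150 39 0.166
scene 170 42 0.1865
scene 198 34 0.2063
scene 673 ((545.4254760742188, 49.83082962036133), (109.5660400390625, 50.12936019897461), 85.96833038330078) [-29.4259051    0.54461852]
side 100 41 0.117
side 130 41 0.1483
side 150 39 0.1661
side 170 48 0.1866
side 198 39 0.2049
side 791 ((546.3001708984375, 48.22787094116211), (116.0199966430664, 47.272769927978516), 86.64315795898438) [-27.88217042   1.52004192]
```

View pics/scene19a.png

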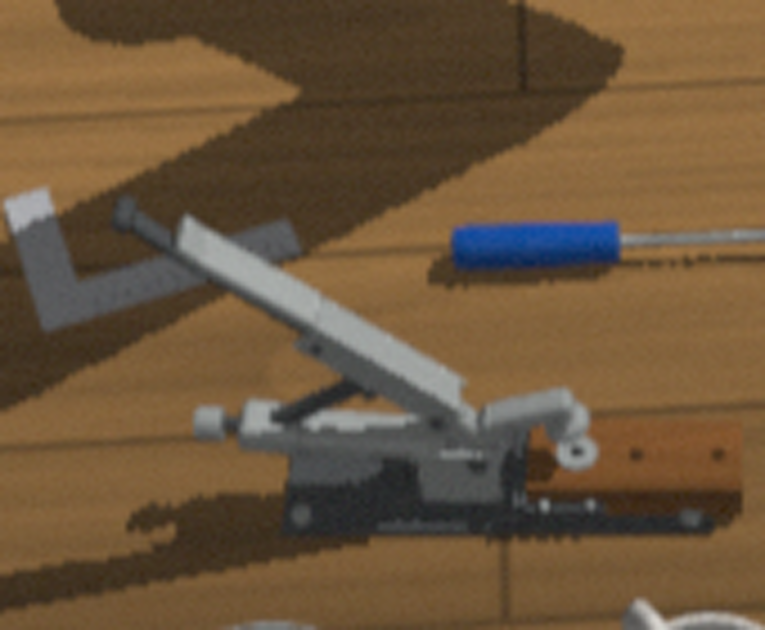

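View pics/side19a.png

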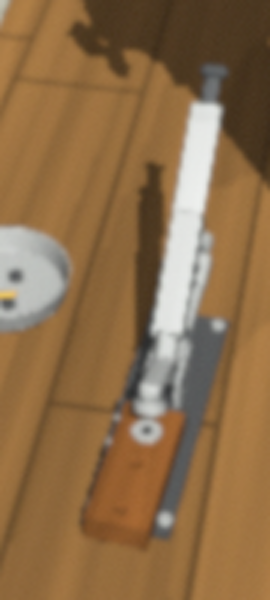

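View pics/scene19b.png

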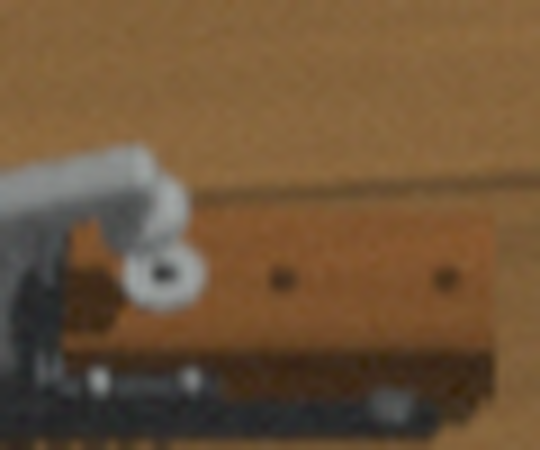

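View pics/scene19.png

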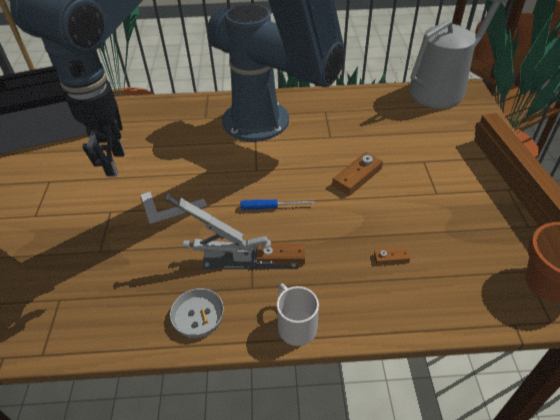

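Run:
```python
from h import *
for n in('scene8','scene19','side19'):
    s=np.load(n+'.npz'); P=pts(s); f=s['frame'].astype(int)
    c=np.einsum('ijk,lk->ijl',P[...,:2]-O,np.array([XC,YC]))*1000
    k=(f.max(-1)-f.min(-1)<25)&(f.mean(-1)>80)&(P[...,2]>.02)&(P[...,2]<.041)&(c[...,0]<16)&(c[...,0]>-25)&(abs(c[...,1])<16)
    print(n,k.sum(),np.percentile(P[k][:,2],[10,30,50,70,90]).round(4) if k.any() else '',c[k].mean(0))
```

```text
scene8 45 [0.029  0.0341 0.035  0.0365 0.0377] [-0.87619453  3.38735101]
scene19 49 [0.0272 0.0285 0.0292 0.0301 0.0311] [-0.19194881  1.75754012]
side19 60 [0.0274 0.0282 0.0287 0.0295 0.0305] [2.47722372 2.38690486]
```

The flange top has gone from about 35 mm to 29 mm (5 + 22 + 2 mm is home). The handle is back at its opening profile, and the foot is still in the corner.

Run:
```python
from station import manip
print(manip.sign_off())
```

```text
the job is handed in; nothing more can be done
None
```

I ran the full sequence and handed the job in at about 27 s of the 72 s allowed. No verdict was reported, so what follows is from my own measurements.

**What I did**
- **Foot:** I picked the middle-sized foot, laid it on the plate T-nut end first, and pushed it into the corner. The final push was about 5 N on the fence and 6 N on the back stop. I then let go.
- **Clamp:** I pushed the handle down until it locked, then pinched the release lever and pulled it up. The lock tripped, and I followed the handle up to its open position before letting go.

**Last checks**
- **Clamp open:** the handle is back at its starting height profile (z 0.166 m at clamp x 150 mm, tail near 0.206 m).
- **T-nut home:** the flange top dropped from about 35 mm to 29 mm, which is where it should be when home.
- **Foot in corner:** it still lies flat and square to the clamp within about 0.5°. Its centre is within 1–2 mm of where it was before clamping.
- **Bystanders:** the mug, dish, screwdriver and square look unmoved in the pictures, but I did not measure them. The hand was clear of everything.

**What disagreed or was uncertain**
- **First fence push:** it gave an odd upward force, probably a fingertip on a plate screw. I regripped 5 mm higher and felt for the fence again before letting go.
- **Locking force:** I never read the expected 14–18 N peak, because forces were only reported at the end of each move. I took it as locked because a light touch met a stop at 7–8 N, and the handle stayed down with the hand away.
- **Lever grip:** the fingers closed to 17 mm on a cross-bar said to be 20 mm wide, but it held through the pull.

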